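# Check a printed knob in the sprung fit gauge

### The arm

A 6-joint arm with a two-finger parallel gripper is mounted at the origin on the work surface. World frame = base frame: x ahead of the robot, y to its left, z up, the work surface at z = 0. Lengths are in mm, angles in rad, forces in N, time in s.
With the tool pointing down it reaches from about 275 to 750 mm from the base axis. Payload 10.2 kg.
Tool frame: the origin (TCP) lies at the very end of the fingers, on their centre line; the grasp point (between the pads) lies 19 mm behind it (ctrl.tcp_to_grasp is the distance from the TCP to the grasp point, in mm); z points along the fingers, y is the direction in which the jaws open and shut (so a half turn about z gives the same grasp; the last joint's range is limited). The gripper opens to 85 mm and grips with 20 to 120 N. Pads are 22 mm wide; open, the fingers measure 114 mm over their backs; the gripper's body (76 mm by 85 mm) begins 54 mm behind the grasp point. The pads swing forward as they close: fully open they stand 13 mm farther back than shut.
Start: joints at [-1.379, 0.313, 1.498, -0, 1.331, -0.223], TCP at [211.567, -480.49, 231.294] pointing down, gripper open.
Joint ranges: [-2.94, 2.94], [-0.97, 2.17], [0.19, 2.56], [-1.23, 4.37], [0.02, 3.11], [-2.88, 2.88]. Speed limits (rad/s): [2.39, 2.39, 3.01, 3.14, 3.14, 3.14].

### API

Orientations are given as a unit quaternion [w, x, y, z].
In Python, from rig import ctrl, cams, job gives the robot as it stands. The module is installed in compiled form; this text tells all that it offers.
- The arm moves only by the tool drive_tool, never from a script. Its arguments are lists of equal length, an entry for each row: "gripper": the opening, from 0 (shut) to 1 (fully open); "dp": the shift along the tool's x, y, z normalised to -1 to 1, where 1 is 0.2 m, a list of three; "twist": the turn about the tool's z normalised to -1 to 1, where 1 is 90 degrees. In form: {"gripper": [gripper, ...], "dp": [[tx, ty, tz], ...], "twist": [twist, ...]}. A call has 1 to 20 rows; each row is the pose to reach, as a shift and turn from the pose commanded when the call began, along the tool's axes at that moment; what a row does not reach only later rows make up. A row lasts 1/10 s, in which the tool goes at most 50 mm and 8.59 degrees, less where a joint would pass 70% of its speed; a pose out of reach is approached as far as the arm can. A call with a number of a shift or a turn outside -1 to 1 is refused whole. A call with a gripper value outside its range is refused whole. The fingers move at their own pace and stop on an object; "newtons" is the grip in N (left out, the last holds). Time passes only in rows, so rows that repeat a pose let the fingers close. It gives the time, the measured TCP pose, the force and the opening at its end, in the units of the state.
- ctrl.sense(): the state, without advancing time (a new reading comes with each control period).
- cams.capture(name): name is "scene" or "top"; returns a dict with "pixels" (384x512x3 uint8, red, green, blue), "camera_matrix" (3x3 intrinsics, pixels), "xyz" and "orientation" of the camera in the world. Camera axes: x right, y down, z forward; pixel columns grow to the right and rows downward; lengths in mm; the calibration is good to about 2 mm. A picture is of the moment at which its call begins. There is no depth.
- job.finish_job(): hands the job in, once; it reports no verdict.
The state is a dict: "time_s": time; "joints": joint angles; "dq": joint speeds; "tau": joint torques, N m; "eef_pos": TCP position; "ee_rot": TCP orientation; "force": force on the tool from outside, world axes, zero at the start; "wrist_torque": the same for the moment, N m; "grip_width": opening from 0.0 (shut) to 1.0 (fully open).
Only numpy, scipy, OpenCV 4.12 (cv2) and the standard library are available. Lean on these libraries where they do the work, as an engineer would, in place of code of your own. Each camera call takes 0.05 s, during which the arm holds its last target.

### The job

The freshly printed red knob has fallen over on the bench: stand it upright in the round hole of the aluminium fit gauge, shank down and head up. Then press it down against the sprung anvil until its square flange sits flat and firmly on the gauge's top face, never pushing the gauge face harder than about 60 N, and finish while still holding it pressed there, because the spring lifts it if you let go. Leave the small spool, the jar and the screwdriver where they are.

Things in the scene. Friction and masses are not known exactly. Their poses are not given: they have to be found in the camera images.
- knob: Red printed knob, 0.1 kg, 90 mm long, fallen on its side: flange and foot edges on the bench, head end raised 18 degrees. Origin: centre of the foot's end face; z runs foot to head. Along z: round shank 32 mm wide, 0-40 mm (4 mm chamfer at foot); square flange 56 x 56 mm, sides along x and y, 40-48 mm; neck 16 mm wide, 48-64 mm; round head 26 mm wide, 64-90 mm, flat top.
- knob_head (a point): Centre of the knob's head, 77 mm along the knob's z from its foot; axes as the knob's.
- gauge: Fit gauge, fixed to the bench. Origin on the bench under the centre of the hole; z up. A square dark foot plate 100 x 100 x 6 mm carries the aluminium block; on the gauge's +x side a flat round dial (44 mm diameter, top 26 mm above the bench, just decoration) reaches out to 93 mm from the hole's axis.
- face: The gauge's aluminium block, 88 x 88 mm, 56 mm tall, origin at the centre of its underside (6 mm above the bench); its top face, 62 mm above the bench, is the hard stop for the knob's flange. A vertical round hole of 36 mm diameter with a 2 mm chamfer goes down its centre.
- gauge_mouth (a point): Centre of the hole at the level of the block's top face, 62 mm above the bench; z up.
- anvil (a joint): Travel of the yellow sprung anvil (33 mm disc) in the hole, m, positive downward. 0 = up, its top 18 mm below the block's top face; the spring pushes up with 4 N at 0 and 0.4 N more per mm (12.8 N at 22 mm). With the flange flat on the block it reads 0.022; the knob's own weight does not press it.
- mini_spool: Bystander: small spool lying flat, black sides and blue winding, 84 mm diameter, 34 mm tall, origin at the centre of its underside.
- jar: Bystander: small clear jar with white lid, 48 mm diameter, 55 mm tall, origin at the centre of its underside.
- driver: Bystander: screwdriver with green handle, 170 mm long, lying on the bench along its own x, origin under its middle.
Mind the look-alikes: they are no part of the job. There is more than one size of the knob; the one meant has the size given above.

How it is judged:
By the outcome, as a careful person would: the job done as asked, in the order asked, and still so for the second after the job is handed in, while the arm keeps its last pose, push and grip.
It also fails if it takes over 58 s, if anything falls off the work surface, if the arm or the gripper's body presses on something with over 40 N, if the wrist force passes 120 N, or if a joint passes its speed limit or range.

## Working session

There is one attempt and no reset: what is moved stays moved. The work goes in short steps, Python scripts to look and compute and a tool call to move; the robot and the scene stay as the last step left them, time stands still between calls to the robot, and variables do not carry over. Pictures are saved under pics/ and viewed, and the job is handed in when it is done.

Besides the shell and the picture viewer there is one more tool, called as name(argument=value, ...), one argument or row to a line, values as JSON. drive_tool: Moves the arm, as the interface text tells. Scaled input: -1 to 1 covers 0.2 m each way for a shift and 90 degrees each way for a turn. Its arguments: {"type":"object","properties":{"gripper":{"type":"array","items":{"type":"number"}},"dp":{"type":"array","items":{"type":"array","items":{"type":"number"}}},"twist":{"type":"array","items":{"type":"number"}},"newtons":{"type":"number"}},"required":["gripper","dp","twist"]}

```bash
mkdir -p pics; cat > h.py <<'E'
import numpy as np, cv2
from rig import ctrl,cams,job
def snap(n,f):
    d=cams.capture(n); cv2.imwrite('pics/'+f,cv2.cvtColor(d['pixels'],cv2.COLOR_RGB2BGR)); np.savez('pics/'+f[:-4]+'.npz',**{k:np.array(d[k]) for k in d}); return d
E
python3 - <<'E'
from h import *
for n in('scene','top'):
    d=snap(n,n+'0.png'); print(n,d['camera_matrix'],d['xyz'],d['orientation'])
print(ctrl.sense(),ctrl.tcp_to_grasp)
E
```

```text
scene [[420.21217923   0.         253.63070652]
 [  0.         420.21217923 183.48470334]
 [  0.           0.           1.        ]] [1095.2009782   374.94505882  513.72269012] [-0.21222697  0.3873843   0.79829083 -0.40942015]
top [[357.34810159   0.         252.3736934 ]
 [  0.         357.34810159 196.11437052]
 [  0.           0.           1.        ]] [515.01524864  20.34852399 843.88306052] [-0.03101696  0.70712035 -0.70569737  0.03178019]
{'time_s': 0.1, 'joints': array([-1.37943019e+00,  3.13389688e-01,  1.49837190e+00, -2.89753883e-05,
        1.33099462e+00, -2.23421218e-01]), 'dq': array([-0.00071846, -0.00105894, -0.00256437,  0.00052001,  0.00153949,
       -0.00142773]), 'tau': array([ 2.09749684e-03, -4.12899613e+01, -2.60141587e+01, -1.53204819e-04,
        3.08575836e-03, -1.03596346e-05]), 'eef_pos': array([ 211.49877323, -480.25755058,  230.79046952]), 'ee_rot': array([-5.81929703e-04,  9.78570030e-01,  2.05913470e-01, -4.74523183e-06]), 'force': array([ 0.305489  ,  0.72045989, -0.20754727]), 'wrist_torque': array([ 0.02117927, -0.02699486, -0.00121477]), 'grip_width': 0.9994397582450549} 18.700000000000003
```

View pics/scene0.png

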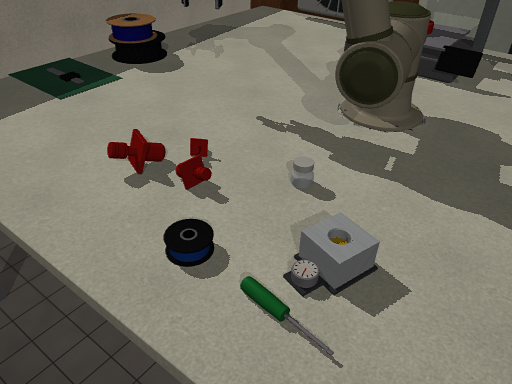

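View pics/top0.png

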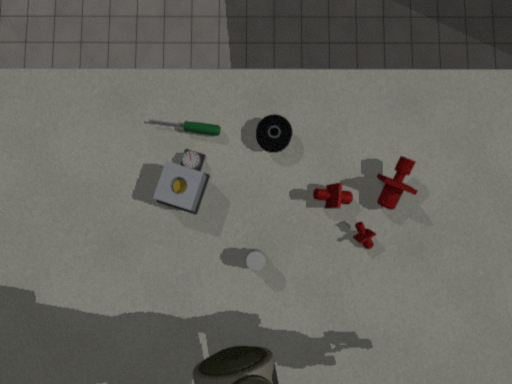

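```bash
python3 - <<'E'
from h import *
a=cv2.imread('pics/top0.png')[170:260,290:430]; b=cv2.imread('pics/scene0.png')[120:200,100:230]
c=cv2.imread('pics/top0.png')[140:220,140:220]
cv2.imwrite('pics/z0.png',np.vstack([cv2.resize(x,(560,int(560*x.shape[0]/x.shape[1])) ,interpolation=cv2.INTER_CUBIC)[:300] for x in(a,b)]))
cv2.imwrite('pics/z1.png',cv2.resize(c,None,fx=6,fy=6,interpolation=cv2.INTER_CUBIC))
E
```

```text
(no output)
```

View pics/z0.png

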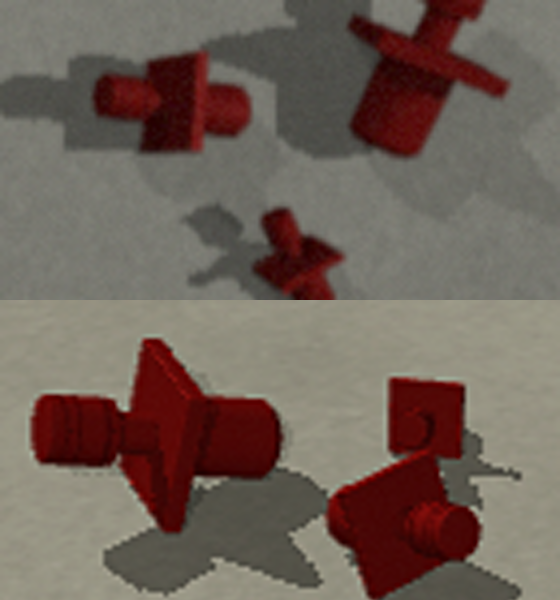

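View pics/z1.png

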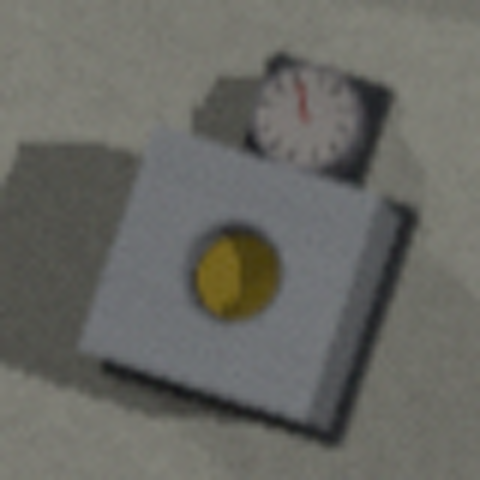

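```bash
cat >> h.py <<'E'
from scipy.spatial.transform import Rotation as R
def cam(f):
    d=np.load('pics/'+f+'.npz'); q=d['orientation']; return d['pixels'],d['camera_matrix'],d['xyz'],R.from_quat(np.r_[q[1:],q[0]]).as_matrix()
def ray(c,u,v,z):
    _,K,t,r=c; w=r@np.linalg.solve(K,[u,v,1.]); return t+w*(z-t[2])/w[2]
def proj(c,p):
    _,K,t,r=c; x=K@(r.T@(np.asarray(p,float)-t)); return x[:2]/x[2]
def redmask(im):
    h=cv2.cvtColor(im,cv2.COLOR_RGB2HSV); return (((h[...,0]<8)|(h[...,0]>172))&(h[...,1]>150)&(h[...,2]>40)).astype(np.uint8)
E
python3 - <<'E'
from h import *
for n in('top0','scene0'):
    c=cam(n); m=redmask(c[0]); k,l,s,ce=cv2.connectedComponentsWithStats(m)
    for i in range(1,k):
        if s[i][4]>40: print(n,i,s[i],ce[i])
    if n=='top0':
        i=l[196,333]; mm=l==i
        for u in range(s[i][0],s[i][0]+s[i][2]):
            v=np.where(mm[:,u])[0]; print(u,v.min(),v.max(),(v.min()+v.max())/2)
c=cam('top0')
im=c[0].astype(int); y=((im[...,0]-im[...,2])>50)&((im[...,1]-im[...,2])>30)
v,u=np.where(y[160:215,150:215]); print('anvil',u.mean()+150,v.mean()+160,u.min()+150,u.max()+150,v.min()+160,v.max()+160)
# hole seen: anvil +dark ring
print(ray(c,u.mean()+150,v.mean()+160,44), ray(c,178.6,185.5,62))
E
```

```text
top0 1 [378 157  39  52 891] [395.60942761 184.22334456]
top0 2 [314 183  38  24 557] [333.27468582 195.06642729]
top0 3 [354 223  21  25 279] [363.95340502 235.53046595]
314 190 197 193.5
315 189 198 193.5
316 189 198 193.5
317 189 198 193.5
318 189 198 193.5
319 189 198 193.5
320 189 198 193.5
321 189 199 194.0
322 189 199 194.0
323 189 199 194.0
324 190 199 194.5
325 190 199 194.5
326 190 206 198.0
327 186 206 196.0
328 186 206 196.0
329 185 204 194.5
330 185 206 195.5
331 185 206 195.5
332 185 206 195.5
333 185 206 195.5
334 184 206 195.0
335 184 206 195.0
336 184 206 195.0
337 184 206 195.0
338 184 206 195.0
339 183 206 194.5
340 183 204 193.5
341 184 202 193.0
342 191 202 196.5
343 191 202 196.5
344 191 203 197.0
345 191 202 196.5
346 191 203 197.0
347 192 203 197.5
348 192 203 197.5
349 192 202 197.0
350 193 201 197.0
351 194 200 197.0
scene0 1 [427  20   7  14  61] [430.04918033  27.16393443]
scene0 2 [ 108  129   57   45 1206] [136.75704809 150.88391376]
scene0 3 [ 176  138   35   52 1019] [194.26104024 164.56918548]
anvil 178.4453781512605 185.68067226890756 173 184 180 191
[609.51491841 186.12848118  44.        ] [607.78951564 182.06563129  62.        ]
```

```bash
python3 - <<'E'
from h import *
c=cam('top0')
th=np.arctan(1/3); C,S=np.cos(th),np.sin(th)
H=lambda z:28*C+(z-40)*S
h=ray(c,313.5,193.5,H(90)-13*C); f=ray(c,351.5,197.2,H(0)+12*C)
d=(h-f)[:2]; L=np.linalg.norm(d); d/=L
print(h,f,L,'expect',90*C+13*S+12*S, d, 'yaw',np.degrees(np.arctan2(d[1],d[0])))
e=(L-(90*C+25*S))/2
hc1=h[:2]-d*(13*S+13*C+e)
# lateral refine: head mid row & shank mid row
hm=ray(c,318,193.6,H(80)); sm=ray(c,346,197,H(10)); dd=(hm-sm)[:2]; print('mid dir',np.degrees(np.arctan2(dd[1],dd[0])),hm,sm)
print('head centre',hc1,H(77))
# scene check
c2=cam('scene0'); print(proj(c2,[*hc1,H(77)]), proj(c2,[*(hc1+13*C*d),H(90)]), proj(c,[*hc1,H(77)]))
print('scene proj gauge', proj(c2,[608.5,182.5,62]))
# hole from scene: yellow/hole ellipse
im=cv2.imread('pics/scene0.png')[205:290,290:385]; cv2.imwrite('pics/z2.png',cv2.resize(im,None,fx=6,fy=6,interpolation=cv2.INTER_CUBIC))
im=cv2.imread('pics/scene0.png')[145:195,165:225]; cv2.imwrite('pics/z3.png',cv2.resize(im,None,fx=8,fy=8,interpolation=cv2.INTER_CUBIC))
E
```

```text
[ 593.80232476 -120.32989146   30.04163777] [ 585.89371695 -208.45110298   25.29822128] 88.4753863959858 expect 93.28719097496719 [0.08938766 0.99599691] yaw 84.87161935959034
mid dir 85.31192340506752 [ 592.70835001 -128.92543563   39.21224299] [ 587.04561295 -197.97860664   17.07629936]
head centre [ 592.54750601 -134.31163787] 38.26355968803739
[200.74679937 173.50086177] [204.73628596 174.19357668] [320.3012595  193.71568341]
scene proj gauge [337.63263758 235.27078479]
```

View pics/z2.png

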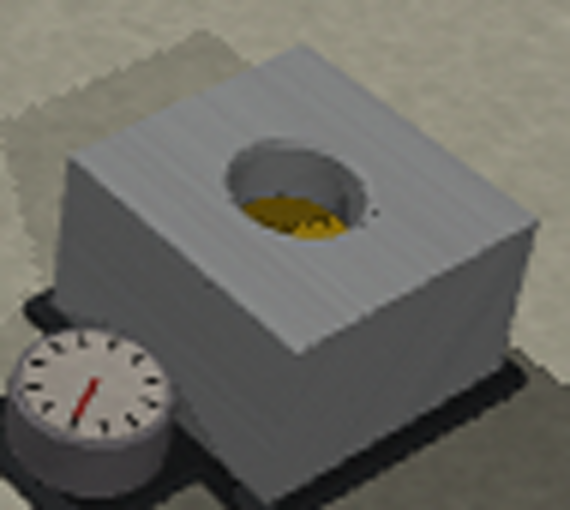

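View pics/z3.png

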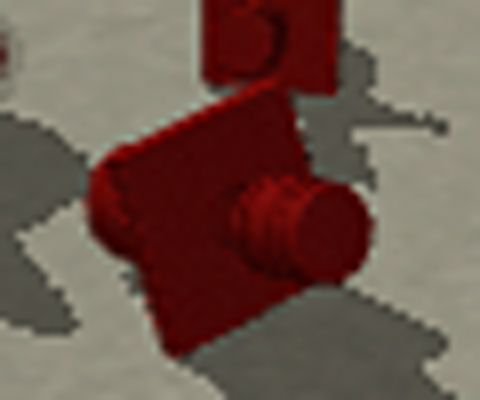

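```bash
python3 - <<'E'
from h import *
c=cam('top0');s=cam('scene0')
print('scene hole',ray(s,339.1,236.3,62))
P=[ray(s,290+x/6-.4,205+y/6-.4,62)[:2] for x,y in((302,43),(538,222),(298,355),(68,158))]
print('scene corners mean',np.mean(P,0),[np.linalg.norm(P[i]-P[i-1]) for i in range(4)])
P=[ray(c,140+x/6-.4,140+y/6-.4,62)[:2] for x,y in((160,130),(383,195),(308,420),(80,350))]
print('top corners mean',np.mean(P,0),[np.linalg.norm(P[i]-P[i-1]) for i in range(4)])
e=P[0]-P[1]; print('yaw',np.degrees(np.arctan2(e[1],e[0])))
print('top hole',ray(c,140+236/6-.4,140+272/6-.4,62))
print('head top via scene', ray(s,206.8,173.3,42.4)," minus 12.3 along axis for head centre")
# triangulate head-top center: top view head end
h=ctrl.sense(); r=R.from_quat(np.r_[h['ee_rot'][1:],h['ee_rot'][0]]).as_matrix(); print(r)
E
```

```text
scene hole [609.19620823 185.50731806  62.        ]
scene corners mean [608.05583726 185.82849237] [np.float64(88.21458471369391), np.float64(88.72849098139955), np.float64(86.89638567550841), np.float64(87.43386569596932)]
top corners mean [608.60621533 182.5302997 ] [np.float64(86.03365909517323), np.float64(86.09451598237611), np.float64(86.99542145520604), np.float64(87.61198485560892)]
yaw 73.7707646931057
top hole [609.04723361 181.35718393  62.        ]
head top via scene [ 588.68292193 -121.0122561    42.4       ]  minus 12.3 along axis for head centre
[[ 9.15199286e-01  4.03001496e-01 -2.48941412e-04]
 [ 4.03001507e-01 -9.15198608e-01  1.13696372e-03]
 [ 2.30367246e-04 -1.14087215e-03 -9.99999323e-01]]
```

drive_tool(
  gripper=[0.6,0.6,0.6,0.6,0.6],
  dp=[
    [1,-0.34,0],
    [1,-0.34,0],
    [1,-0.34,0],
    [1,-0.34,0],
    [1,-0.34,0],
  ],
  twist=[0,0,0,0,0],
  newtons=20,
)

```text
time_s: 0.6
eef_pos: [369.7, -334.4, 231.2]
ee_rot: [-0.0, 0.978, 0.208, 0.0]
force: [-0.2, -0.2, 0.2]
grip_width: 0.601
```

drive_tool(
  gripper=[0.6,0.6,0.6,0.6,0.6],
  dp=[
    [1,-0.34,0],
    [1,-0.34,0],
    [1,-0.34,0],
    [1,-0.34,0],
    [1,-0.34,0],
  ],
  twist=[0,0,0,0,0],
)

```text
time_s: 1.1
eef_pos: [525.0, -191.9, 230.7]
ee_rot: [-0.0, 0.978, 0.208, 0.0]
force: [0.3, -1.5, 0.2]
grip_width: 0.603
```

drive_tool(
  gripper=[0.6,0.6,0.6,0.6,0.6,0.6,0.6,0.6,0.6,0.6],
  dp=[
    [0.43,-0.15,0],
    [0.43,-0.15,0],
    [0.43,-0.15,0],
    [0.43,-0.15,0.3],
    [0.43,-0.15,0.5],
    [0.43,-0.15,0.5],
    [0.43,-0.15,0.5],
    [0.43,-0.15,0.5],
    [0.43,-0.15,0.5],
    [0.43,-0.15,0.5],
  ],
  twist=[-0.68,-0.68,-0.68,-0.68,-0.68,-0.68,-0.68,-0.68,-0.68,-0.68],
)

```text
time_s: 2.1
eef_pos: [589.4, -133.1, 131.4]
ee_rot: [0.0, 0.739, 0.674, -0.0]
force: [-0.4, -0.4, -0.2]
grip_width: 0.601
```

```bash
cat >> h.py <<'E'
def st():
    h=ctrl.sense(); r=R.from_quat(np.r_[h['ee_rot'][1:],h['ee_rot'][0]]).as_matrix(); print('t',h['time_s'],'pos',h['eef_pos'].round(1),'yawx',np.degrees(np.arctan2(r[1,0],r[0,0])).round(2),'F',h['force'].round(1),'T',h['wrist_torque'].round(2),'w',round(h['grip_width']*85,1),'j',h['joints'].round(2)); return h,r
def both(t,box=None):
    for n in('scene','top'): snap(n,f'{n}{t}.png')
    im=[cv2.imread(f'pics/{n}{t}.png') for n in('scene','top')]
    return im
E
python3 - <<'E'
from h import *
st(); im=both(1)
cv2.imwrite('pics/z4.png',np.hstack([cv2.resize(im[0][90:240,90:290],(400,300)),cv2.resize(im[1][120:270,250:450],(400,300))]))
E
```

```text
t 2.1 pos [ 589.4 -133.1  131.4] yawx 84.78 F [-0.4 -0.4 -0.2] T [-0.02 -0.    0.  ] w 51.1 j [-0.42  0.57  1.38 -0.    1.19 -0.32]
```

View pics/z4.png

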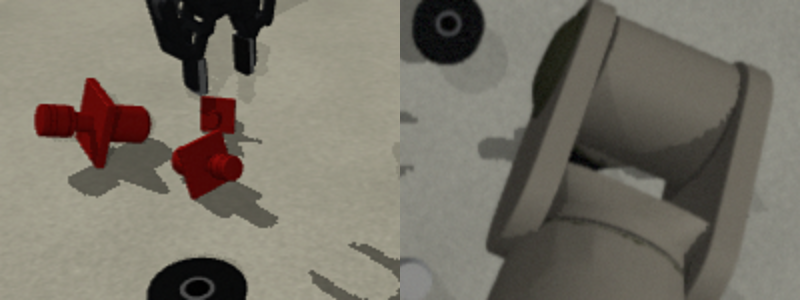

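drive_tool(
  gripper=[0.6,0.6,0.6,0.6,0.6,0.6,0.6],
  dp=[
    [0,0,0.15],
    [0,0,0.3],
    [0,0,0.4],
    [0,0,0.48],
    [0,0,0.56],
    [0,0,0.56],
    [0,0,0.56],
  ],
  twist=[0,0,0,0,0,0,0],
)

```text
time_s: 2.9
eef_pos: [589.7, -132.8, 19.8]
ee_rot: [0.0, 0.738, 0.675, 0.0]
force: [0.3, 0.8, 0.5]
grip_width: 0.596
```

```bash
python3 - <<'E'
from h import *
st(); d=snap('scene','scene2.png')
cv2.imwrite('pics/z5.png',cv2.resize(cv2.imread('pics/scene2.png')[100:220,130:290],None,fx=5,fy=5,interpolation=cv2.INTER_CUBIC))
E
```

```text
t 2.9 pos [ 589.7 -132.8   19.8] yawx 84.93 F [0.3 0.8 0.5] T [ 0.    0.03 -0.04] w 50.7 j [-0.42  0.72  1.46 -0.    0.97 -0.33]
```

View pics/z5.png

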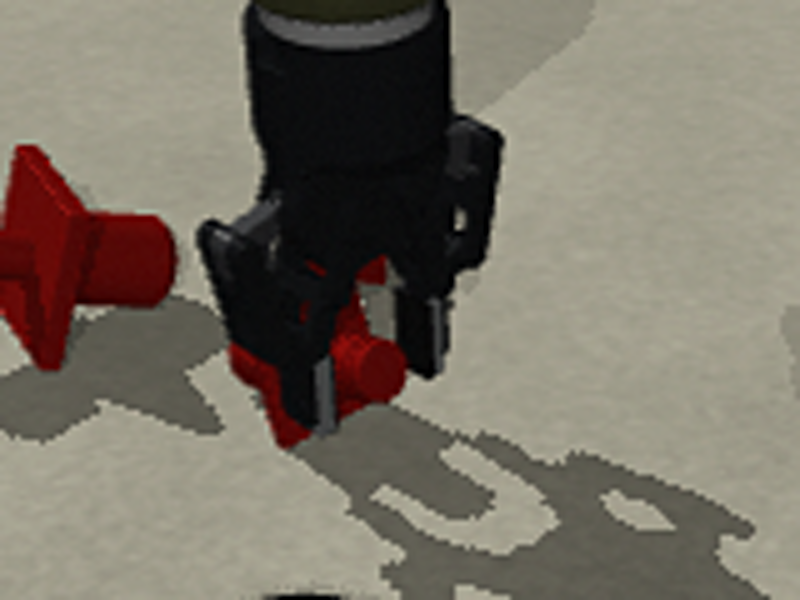

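drive_tool(
  gripper=[0.4,0.35,0.2,0.2,0.2,0.2,0.2,0.2],
  dp=[
    [0,0,0],
    [0,0,0],
    [0,0,0],
    [0,0,0],
    [0,0,0],
    [0,0,0],
    [0,0,0],
    [0,0,0],
  ],
  twist=[0,0,0,0,0,0,0,0],
  newtons=20,
)

```text
time_s: 3.75
eef_pos: [589.8, -132.7, 19.7]
ee_rot: [0.0, 0.737, 0.675, 0.0]
force: [0.3, 1.0, 5.4]
grip_width: 0.295
```

```bash
python3 - <<'E'
from h import *
st(); d=snap('scene','scene3.png')
cv2.imwrite('pics/z6.png',cv2.resize(cv2.imread('pics/scene3.png')[100:220,130:290],None,fx=5,fy=5,interpolation=cv2.INTER_CUBIC))
E
```

```text
t 3.75 pos [ 589.8 -132.7   19.7] yawx 84.97 F [0.3 1.  5.4] T [ 0.21  0.05 -0.03] w 25.1 j [-0.41  0.72  1.46  0.    0.97 -0.33]
```

View pics/z6.png

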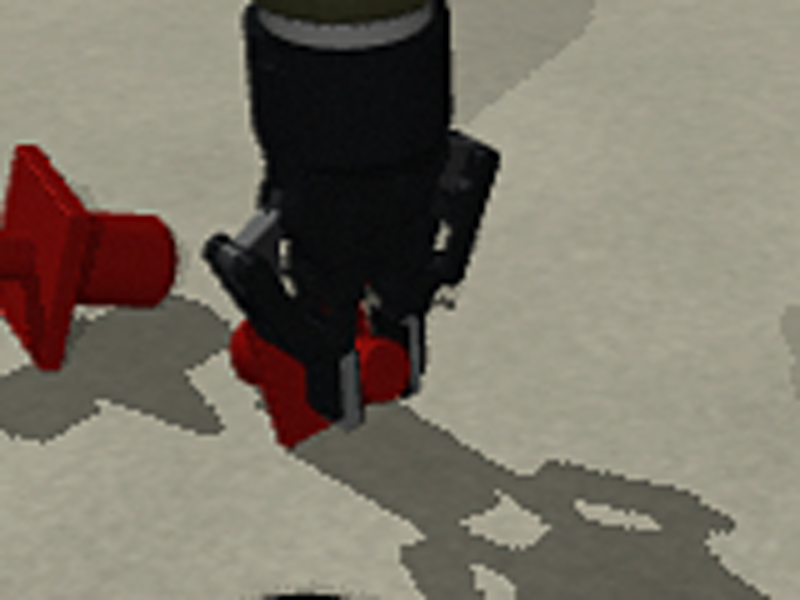

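drive_tool(
  gripper=[0.2,0.2,0.2,0.2,0.2,0.2],
  dp=[
    [0,0,-0.1],
    [0,0,-0.2],
    [0,0,-0.35],
    [0,0,-0.4],
    [0,0,-0.4],
    [0,0,-0.4],
  ],
  twist=[0,0,0,0,0,0],
  newtons=20,
)

```text
time_s: 4.4
eef_pos: [588.8, -132.5, 97.8]
ee_rot: [-0.001, 0.738, 0.675, -0.0]
force: [0.6, 0.8, -1.0]
grip_width: 0.295
```

```bash
python3 - <<'E'
from h import *
st(); d=snap('scene','scene4.png')
cv2.imwrite('pics/z7.png',cv2.resize(cv2.imread('pics/scene4.png')[80:200,130:290],None,fx=5,fy=5,interpolation=cv2.INTER_CUBIC))
E
```

```text
t 4.4 pos [ 588.8 -132.5   97.8] yawx 84.96 F [ 0.6  0.8 -1. ] T [ 0.03  0.01 -0.03] w 25.1 j [-0.42  0.61  1.41 -0.    1.12 -0.33]
```

View pics/z7.png

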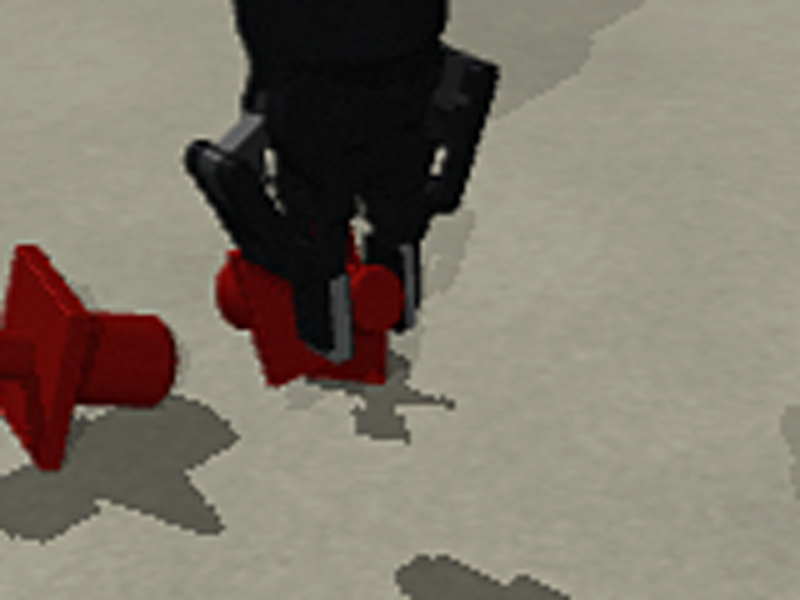

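drive_tool(
  gripper=[0.2,0.2,0.2,0.2,0.28,0.28,0.28],
  dp=[
    [0,0,0.12],
    [0,0,0.24],
    [0,0,0.36],
    [0,0,0.36],
    [0,0,0.36],
    [0,0,0.36],
    [0,0,0.36],
  ],
  twist=[0,0,0,0,0,0,0],
  newtons=20,
)

```text
time_s: 5.15
eef_pos: [590.0, -132.9, 28.4]
ee_rot: [0.001, 0.737, 0.675, 0.0]
force: [-0.6, 0.8, -0.1]
grip_width: 0.293
```

```bash
python3 - <<'E'
from h import *
st()
E
```

```text
t 5.15 pos [ 590.  -132.9   28.4] yawx 84.97 F [-0.6  0.8 -0.1] T [-0.02 -0.01  0.02] w 24.9 j [-0.42  0.7   1.46 -0.    0.98 -0.33]
```

drive_tool(
  gripper=[0.29,0.29],
  dp=[
    [0,0,0],
    [0,0,0],
  ],
  twist=[0,0],
)

```text
time_s: 5.35
eef_pos: [589.6, -132.8, 27.8]
ee_rot: [0.0, 0.737, 0.675, 0.0]
force: [0.3, 0.5, -1.2]
grip_width: 0.292
```

```bash
python3 - <<'E'
from h import *
st(); d=snap('scene','scene5.png')
cv2.imwrite('pics/z8.png',cv2.resize(cv2.imread('pics/scene5.png')[100:220,130:290],None,fx=5,fy=5,interpolation=cv2.INTER_CUBIC))
E
```

```text
t 5.35 pos [ 589.6 -132.8   27.8] yawx 84.97 F [ 0.3  0.5 -1.2] T [0.01 0.05 0.04] w 24.9 j [-0.42  0.7   1.46 -0.    0.98 -0.33]
```

View pics/z8.png

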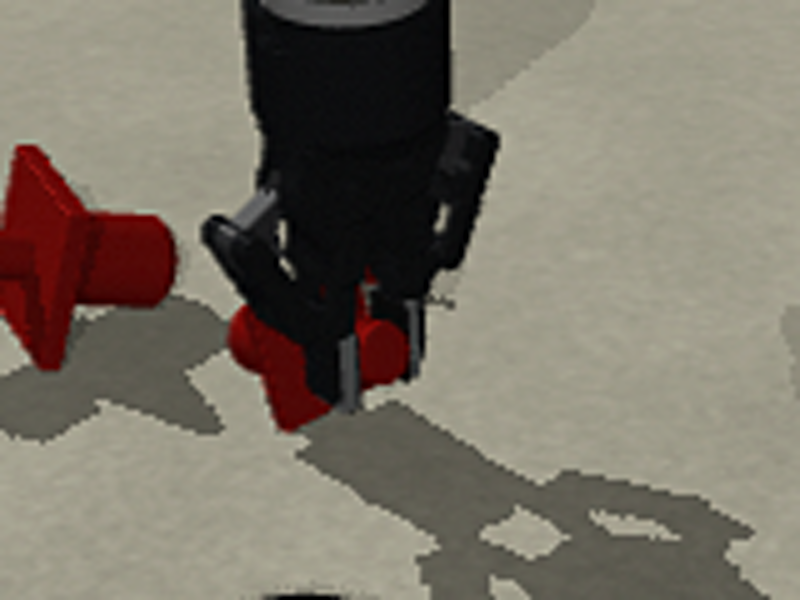

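drive_tool(
  gripper=[0.294,0.294,0.297,0.297],
  dp=[
    [0,0,0],
    [0,0,0],
    [0,0,0],
    [0,0,0],
  ],
  twist=[0,0,0,0],
)

```text
time_s: 5.8
eef_pos: [589.5, -132.7, 27.3]
ee_rot: [0.0, 0.737, 0.675, 0.0]
force: [-0.5, -0.6, -2.3]
grip_width: 0.297
```

```bash
python3 - <<'E'
from h import *
st(); d=snap('scene','scene6.png')
cv2.imwrite('pics/z9.png',cv2.resize(cv2.imread('pics/scene6.png')[100:220,130:290],None,fx=5,fy=5,interpolation=cv2.INTER_CUBIC))
E
```

```text
t 5.8 pos [ 589.5 -132.7   27.3] yawx 84.97 F [-0.5 -0.6 -2.3] T [0.03 0.01 0.01] w 25.2 j [-0.42  0.7   1.46 -0.    0.98 -0.33]
```

View pics/z9.png

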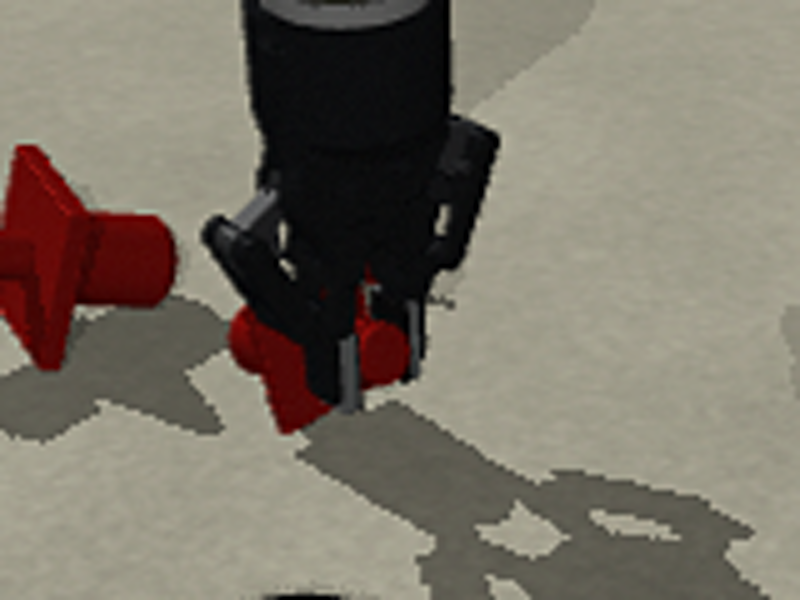

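drive_tool(
  gripper=[0.3,0.3,0.302,0.302],
  dp=[
    [0,0,0],
    [0,0,0],
    [0,0,0],
    [0,0,0],
  ],
  twist=[0,0,0,0],
)

```text
time_s: 6.25
eef_pos: [589.5, -132.7, 27.3]
ee_rot: [0.0, 0.737, 0.675, 0.0]
force: [-0.0, -0.6, -1.2]
grip_width: 0.304
```

```bash
cat > look.py <<'E'
import sys
from h import *
t=sys.argv[1]; st(); snap('scene',f'scene{t}.png')
x0,x1,y0,y1=map(int,sys.argv[2].split(',')) if len(sys.argv)>2 else (130,290,100,220)
a=cv2.imread(f'pics/scene{t}.png')[y0:y1,x0:x1]; cv2.imwrite(f'pics/v{t}.png',cv2.resize(a,None,fx=4,fy=4,interpolation=cv2.INTER_CUBIC))
E
python3 look.py 7
```

```text
t 6.25 pos [ 589.5 -132.7   27.3] yawx 84.97 F [-0.  -0.6 -1.2] T [-0.07 -0.01 -0.04] w 25.8 j [-0.42  0.7   1.46 -0.    0.98 -0.33]
```

View pics/v7.png

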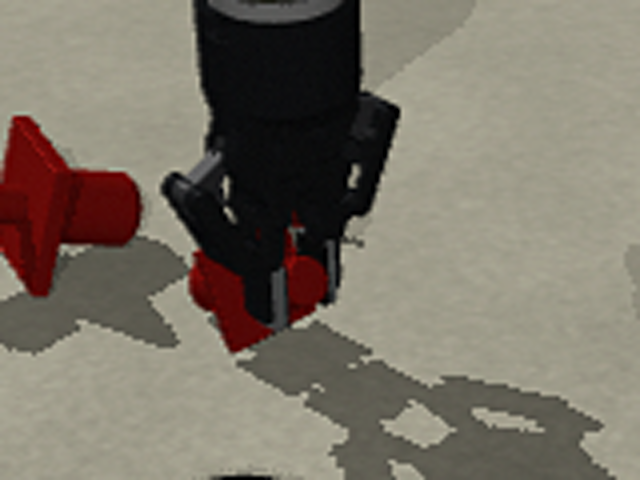

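drive_tool(
  gripper=[0.302,0.302,0.302,0.302,0.302],
  dp=[
    [0,0,-0.03],
    [0,0,-0.06],
    [0,0,-0.09],
    [0,0,-0.12],
    [0,0,-0.12],
  ],
  twist=[0,0,0,0,0],
)

```text
time_s: 6.8
eef_pos: [590.0, -132.9, 52.5]
ee_rot: [0.001, 0.737, 0.675, 0.0]
force: [-0.5, -0.9, -1.2]
grip_width: 0.303
```

```bash
python3 look.py 8
```

```text
t 6.8 pos [ 590.  -132.9   52.5] yawx 84.97 F [-0.5 -0.9 -1.2] T [0.06 0.03 0.02] w 25.7 j [-0.42  0.67  1.44 -0.    1.03 -0.33]
```

View pics/v8.png

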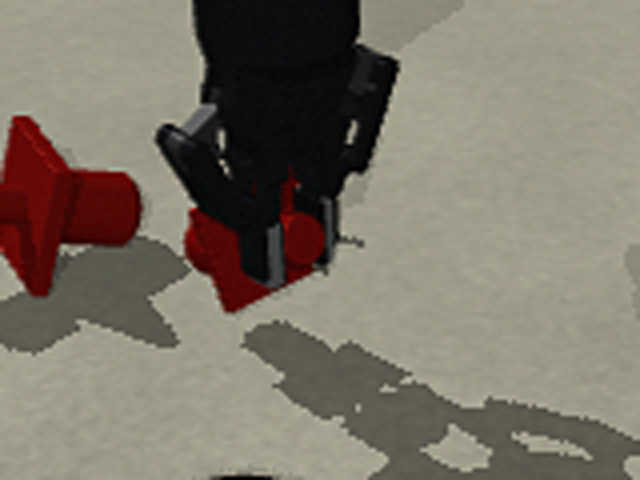

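drive_tool(
  gripper=[0.304,0.304,0.305,0.305],
  dp=[
    [0,0,0],
    [0,0,0],
    [0,0,0],
    [0,0,0],
  ],
  twist=[0,0,0,0],
)

```text
time_s: 7.25
eef_pos: [589.4, -132.7, 51.2]
ee_rot: [-0.0, 0.737, 0.675, -0.0]
force: [-0.1, -0.4, 0.2]
grip_width: 0.305
```

```bash
python3 look.py 9
```

```text
t 7.25 pos [ 589.4 -132.7   51.2] yawx 84.97 F [-0.1 -0.4  0.2] T [-0.03 -0.    0.02] w 25.9 j [-0.42  0.67  1.44  0.    1.03 -0.33]
```

View pics/v9.png

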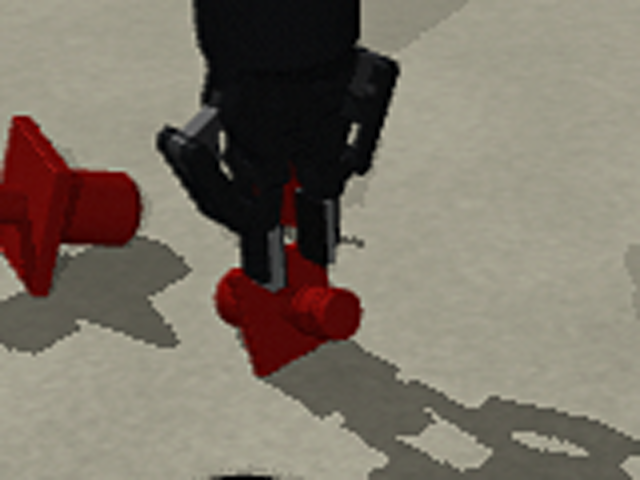

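```bash
python3 - <<'E'
from h import *
c=cam('scene9'); m=redmask(c[0]); k,l,s,ce=cv2.connectedComponentsWithStats(m)
for i in range(1,k):
    if s[i][4]>30: print(s[i],ce[i])
print(ray(c,215.9,177.6,42.4), ray(cam('scene0'),206.8,173.3,42.4))
im=cv2.imread('pics/scene9.png')[140:200,170:230]; cv2.imwrite('pics/z10.png',cv2.resize(im,None,fx=9,fy=9,interpolation=cv2.INTER_CUBIC))
E
```

```text
[ 108  129   57   45 1211] [136.80429397 150.90999174]
[200 144   5  13  38] [201.92105263 150.34210526]
[184 161  36  33 636] [201.41509434 177.64150943]
[588.5483017  -96.65659886  42.4       ] [ 588.68292193 -121.0122561    42.4       ]
```

View pics/z10.png

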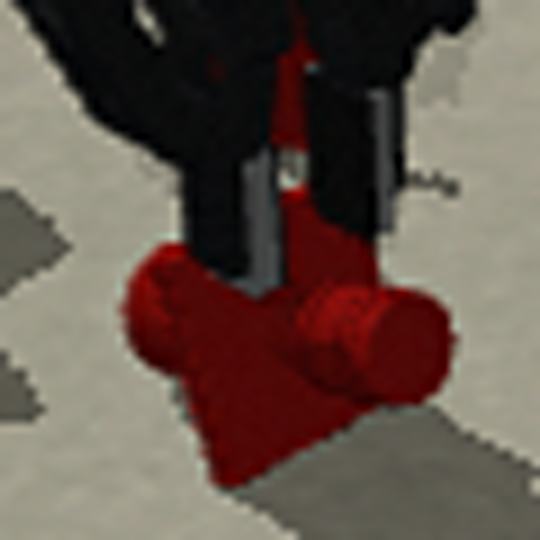

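drive_tool(
  gripper=[0.5,0.5,0.5,0.5,0.5,0.5,0.5],
  dp=[
    [0,0,-0.05],
    [0.1,0,-0.05],
    [0.215,0,-0.05],
    [0.215,0,0],
    [0.215,0,0.085],
    [0.215,0,0.085],
    [0.215,0,0.085],
  ],
  twist=[0,0,0,0,0,0,0],
)

```text
time_s: 8.0
eef_pos: [593.2, -90.4, 34.5]
ee_rot: [-0.0, 0.738, 0.675, -0.0]
force: [0.9, -0.4, 0.5]
grip_width: 0.495
```

```bash
python3 look.py 10
```

```text
t 8.0 pos [593.2 -90.4  34.5] yawx 84.94 F [ 0.9 -0.4  0.5] T [-0.   -0.    0.01] w 42.1 j [-0.35  0.69  1.47 -0.    0.99 -0.26]
```

View pics/v10.png

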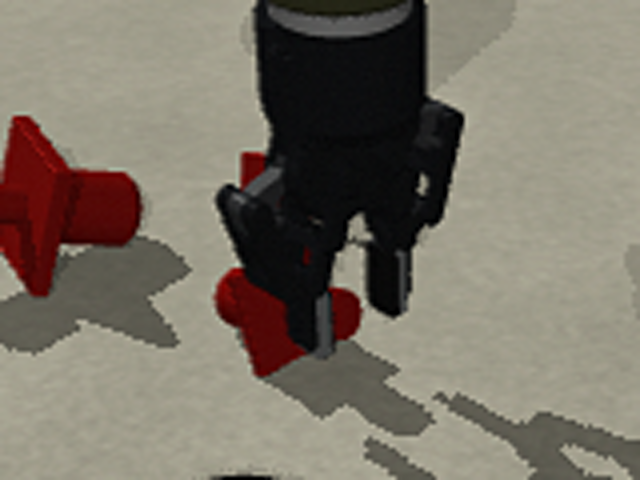

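```bash
python3 - <<'E'
from h import *
h,r=st(); c=cam('scene10'); im=cv2.resize(cv2.imread('pics/scene10.png')[140:220,170:260],None,fx=8,fy=8,interpolation=cv2.INTER_CUBIC)
p=h['eef_pos']
for dx in(-11,11):
  for dy in(-21,21):
    u=(proj(c,p+r@np.array([dx,dy,-4]))-[170,140]+.5)*8; cv2.circle(im,tuple(int(a) for a in u),4,(0,255,0) if dx<0 else (255,255,0),-1)
cv2.imwrite('pics/z11.png',im)
E
```

```text
t 8.05 pos [593.5 -90.4  35. ] yawx 84.94 F [-0.1 -0.2 -0.3] T [ 0.03  0.02 -0.01] w 42.4 j [-0.35  0.69  1.47 -0.    0.99 -0.26]
```

View pics/z11.png

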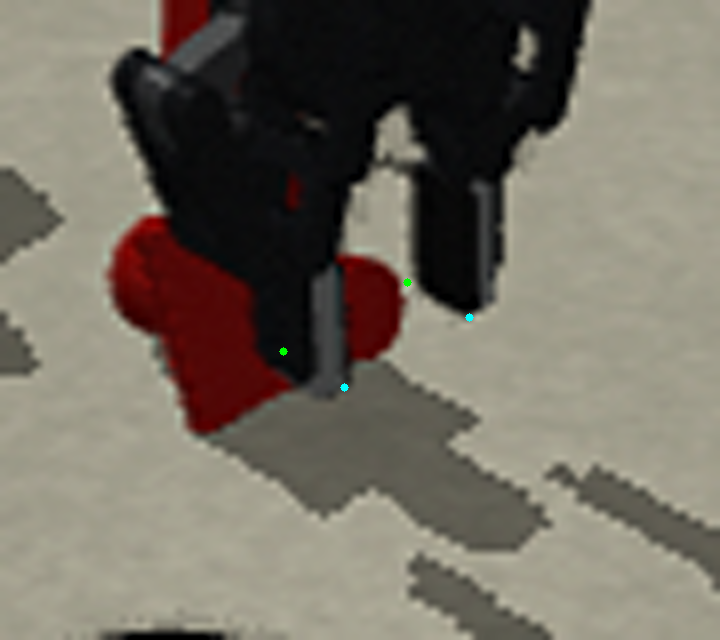

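drive_tool(
  gripper=[0.4,0.35,0.25,0.25,0.25,0.25],
  dp=[
    [-0.0075,-0.01,0],
    [-0.0075,-0.01,0],
    [-0.0075,-0.01,0],
    [-0.0075,-0.01,0],
    [-0.0075,-0.01,0],
    [-0.0075,-0.01,0],
  ],
  twist=[0,0,0,0,0,0],
  newtons=20,
)

```text
time_s: 8.65
eef_pos: [591.3, -91.1, 34.5]
ee_rot: [0.0, 0.737, 0.675, 0.0]
force: [-0.2, 1.3, 1.4]
grip_width: 0.285
```

```bash
python3 look.py 11
```

```text
t 8.65 pos [591.3 -91.1  34.5] yawx 84.97 F [-0.2  1.3  1.4] T [ 0.19 -0.06 -0.  ] w 24.2 j [-0.35  0.68  1.47  0.    0.99 -0.26]
```

View pics/v11.png

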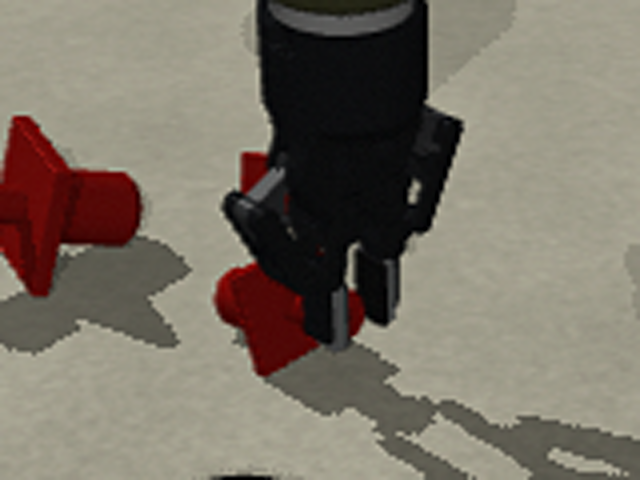

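drive_tool(
  gripper=[0.25,0.25,0.25,0.25,0.25,0.25],
  dp=[
    [0,0,-0.05],
    [0,0,-0.1],
    [0,0,-0.15],
    [0,0,-0.15],
    [0,0,-0.15],
    [0,0,-0.15],
  ],
  twist=[0,0,0,0,0,0],
)

```text
time_s: 9.3
eef_pos: [590.9, -91.1, 63.9]
ee_rot: [-0.0, 0.737, 0.675, -0.0]
force: [-0.5, -0.0, -2.0]
grip_width: 0.287
```

```bash
python3 look.py 12
```

```text
t 9.3 pos [590.9 -91.1  63.9] yawx 84.96 F [-0.5 -0.  -2. ] T [ 0.09  0.01 -0.07] w 24.4 j [-0.35  0.64  1.46 -0.    1.04 -0.26]
```

View pics/v12.png

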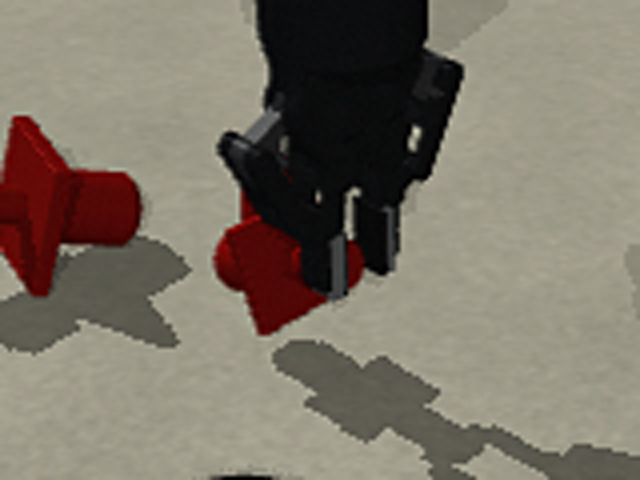

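drive_tool(
  gripper=[0.25,0.25,0.285,0.285,0.293,0.293],
  dp=[
    [0,0,-0.06],
    [0,0,-0.12],
    [0,0,-0.12],
    [0,0,-0.12],
    [0,0,-0.12],
    [0,0,-0.12],
  ],
  twist=[0,0,0,0,0,0],
)

```text
time_s: 9.95
eef_pos: [590.9, -91.1, 87.9]
ee_rot: [-0.0, 0.737, 0.675, -0.0]
force: [-0.5, 0.6, -1.1]
grip_width: 0.294
```

```bash
python3 look.py 13
```

```text
t 9.95 pos [590.9 -91.1  87.9] yawx 84.97 F [-0.5  0.6 -1.1] T [ 0.07 -0.03  0.03] w 25.0 j [-0.35  0.61  1.44  0.    1.09 -0.26]
```

View pics/v13.png

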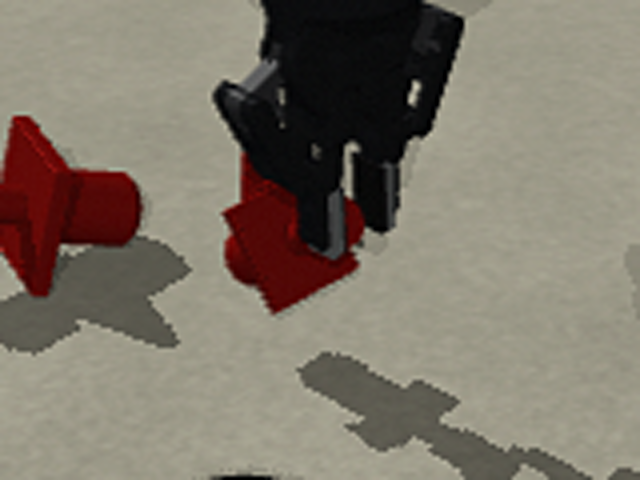

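drive_tool(
  gripper=[0.295,0.295,0.296,0.296],
  dp=[
    [0,0,0],
    [0,0,0],
    [0,0,0],
    [0,0,0],
  ],
  twist=[0,0,0,0],
)

```text
time_s: 10.4
eef_pos: [591.1, -91.2, 88.3]
ee_rot: [-0.0, 0.737, 0.675, -0.0]
force: [1.1, -0.3, -1.2]
grip_width: 0.296
```

```bash
python3 look.py 14
```

```text
t 10.4 pos [591.1 -91.2  88.3] yawx 84.97 F [ 1.1 -0.3 -1.2] T [ 0.04 -0.04  0.02] w 25.2 j [-0.35  0.61  1.44 -0.    1.09 -0.26]
```

View pics/v14.png

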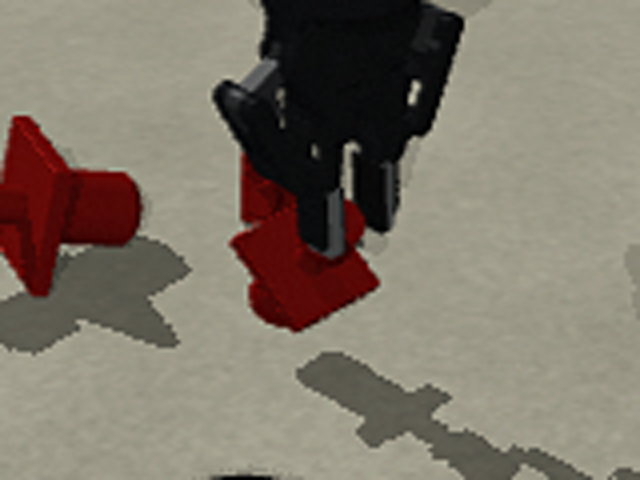

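drive_tool(
  gripper=[0.296,0.297,0.297,0.297,0.298,0.298],
  dp=[
    [0,0,-0.03],
    [0,0,-0.06],
    [0,0,-0.08],
    [0,0,-0.08],
    [0,0,-0.08],
    [0,0,-0.08],
  ],
  twist=[0,0,0,0,0,0],
)

```text
time_s: 11.05
eef_pos: [591.0, -91.2, 104.1]
ee_rot: [-0.0, 0.737, 0.675, -0.0]
force: [0.2, -0.3, -1.4]
grip_width: 0.3
```

```bash
python3 look.py 15
```

```text
t 11.05 pos [591.  -91.2 104.1] yawx 84.97 F [ 0.2 -0.3 -1.4] T [ 0.09 -0.03  0.04] w 25.5 j [-0.35  0.59  1.42  0.    1.13 -0.26]
```

View pics/v15.png

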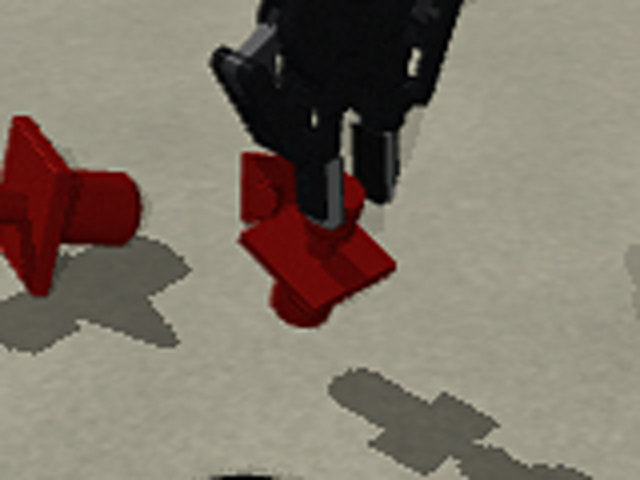

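drive_tool(
  gripper=[0.299,0.299,0.3,0.3],
  dp=[
    [0,0,0],
    [0,0,0],
    [0,0,0],
    [0,0,0],
  ],
  twist=[0,0,0,0],
)

```text
time_s: 11.5
eef_pos: [591.1, -91.2, 104.3]
ee_rot: [-0.0, 0.737, 0.675, -0.0]
force: [-0.4, 0.3, -0.1]
grip_width: 0.301
```

```bash
python3 look.py 16
```

```text
t 11.5 pos [591.1 -91.2 104.3] yawx 84.97 F [-0.4  0.3 -0.1] T [ 0.07  0.04 -0.01] w 25.5 j [-0.35  0.59  1.42  0.    1.13 -0.26]
```

View pics/v16.png

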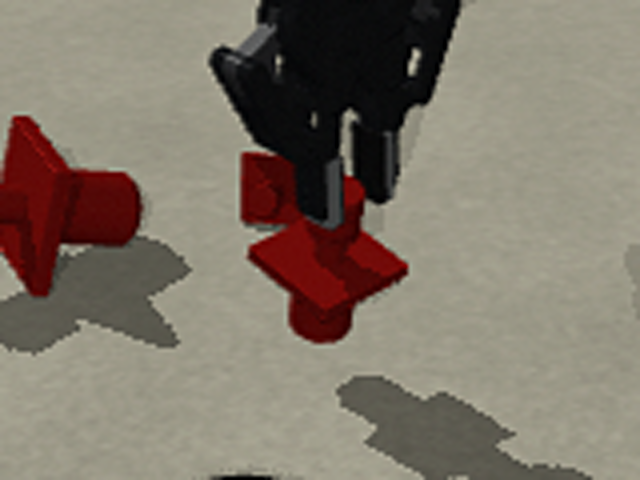

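drive_tool(
  gripper=[0.25,0.25,0.25,0.25,0.25],
  dp=[
    [0,0,0],
    [0,0,0],
    [0,0,0.03],
    [0,0,0.06],
    [0,0,0.06],
  ],
  twist=[0,0,0,0,0],
  newtons=20,
)

```text
time_s: 12.05
eef_pos: [590.5, -91.0, 91.0]
ee_rot: [-0.001, 0.737, 0.675, -0.001]
force: [0.1, 0.0, -1.9]
grip_width: 0.288
```

```bash
python3 look.py 17
```

```text
t 12.05 pos [590.5 -91.   91. ] yawx 84.96 F [ 0.1  0.  -1.9] T [-0.03 -0.01 -0.  ] w 24.4 j [-0.35  0.61  1.44  0.    1.1  -0.26]
```

View pics/v17.png

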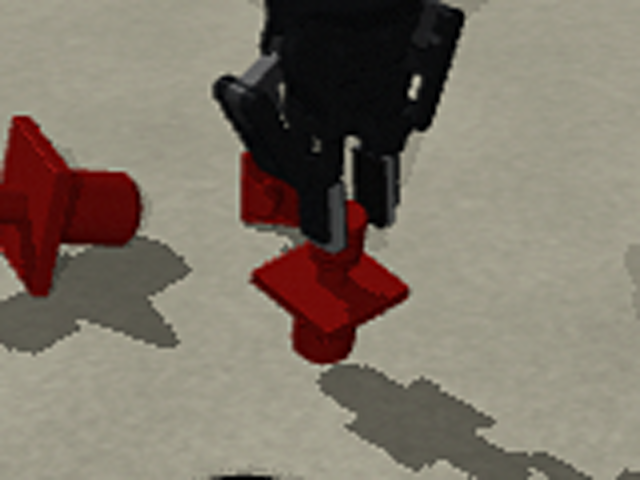

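drive_tool(
  gripper=[0.25,0.25,0.25],
  dp=[
    [0,0,0.03],
    [0,0,0.05],
    [0,0,0.05],
  ],
  twist=[0,0,0],
)

```text
time_s: 12.4
eef_pos: [591.1, -91.2, 82.0]
ee_rot: [-0.0, 0.737, 0.675, -0.0]
force: [0.5, 0.6, -0.7]
grip_width: 0.287
```

drive_tool(
  gripper=[0.25,0.25,0.25],
  dp=[
    [0,0,0.01],
    [0,0,0.02],
    [0,0,0.02],
  ],
  twist=[0,0,0],
)

```text
time_s: 12.7
eef_pos: [592.9, -91.6, 80.9]
ee_rot: [0.003, 0.737, 0.675, 0.002]
force: [0.2, 1.6, 14.6]
grip_width: 0.287
```

```bash
python3 look.py 18
```

```text
t 12.7 pos [592.9 -91.6  80.9] yawx 84.97 F [ 0.2  1.6 14.6] T [ 0.14 -0.11  0.02] w 24.4 j [-0.35  0.62  1.44  0.    1.07 -0.26]
```

View pics/v18.png

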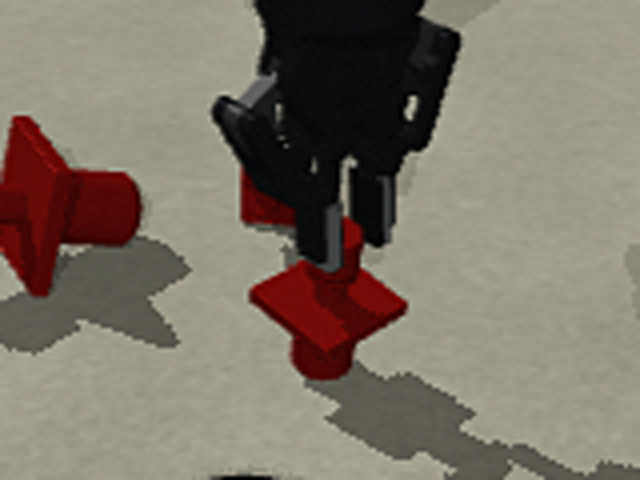

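drive_tool(
  gripper=[0.25,0.3,0.302,0.304,0.308,0.32,0.4,0.5,0.5],
  dp=[
    [0,0,-0.013],
    [0,0,-0.013],
    [0,0,-0.013],
    [0,0,-0.013],
    [0,0,-0.013],
    [0,0,-0.013],
    [0,0,-0.013],
    [0,0,-0.013],
    [0,0,-0.013],
  ],
  twist=[0,0,0,0,0,0,0,0,0],
)

```text
time_s: 13.65
eef_pos: [591.1, -91.2, 80.8]
ee_rot: [-0.0, 0.737, 0.675, -0.0]
force: [-0.3, 0.4, 0.5]
grip_width: 0.501
```

```bash
python3 look.py 19
```

```text
t 13.65 pos [591.1 -91.2  80.8] yawx 84.97 F [-0.3  0.4  0.5] T [0.02 0.01 0.01] w 42.6 j [-0.35  0.62  1.44  0.    1.08 -0.26]
```

View pics/v19.png

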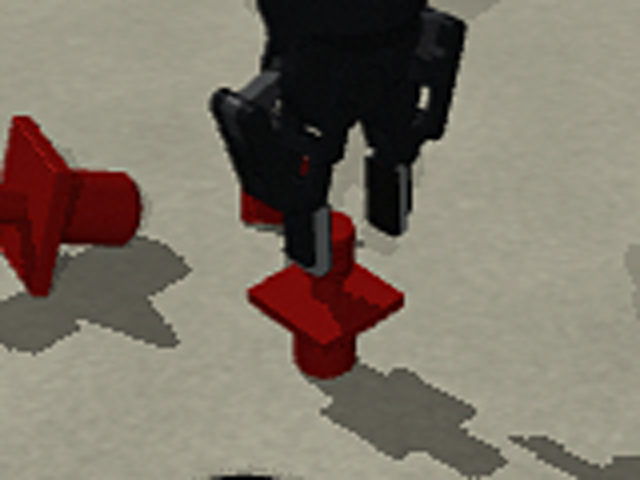

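```bash
python3 - <<'E'
from h import *
h,r=st(); c=cam('scene19'); im=cv2.resize(cv2.imread('pics/scene19.png')[140:200,180:240],None,fx=10,fy=10,interpolation=cv2.INTER_CUBIC)
p=h['eef_pos']
for dx in(-11,11):
  for dy in(-21,21):
    u=(proj(c,p+r@np.array([dx,dy,-4]))-[180,140]+.5)*10; cv2.circle(im,tuple(int(a) for a in u),4,(0,255,0) if dx<0 else (255,255,0),-1)
m=redmask(c[0]);k,l,s,ce=cv2.connectedComponentsWithStats(m)
for i in range(1,k):
    if s[i][4]>30: print(i,s[i],ce[i])
cv2.imwrite('pics/z12.png',im)
E
```

```text
t 13.7 pos [591.1 -91.2  80.9] yawx 84.97 F [-0.1 -0.5 -0.6] T [-0.06  0.03 -0.04] w 42.8 j [-0.35  0.62  1.44 -0.    1.08 -0.26]
2 [ 108  129   57   45 1210] [136.81818182 150.90413223]
4 [190 148  11   8  58] [194.10344828 152.39655172]
5 [192 153  39  42 706] [211.48300283 175.88951841]
```

View pics/z12.png

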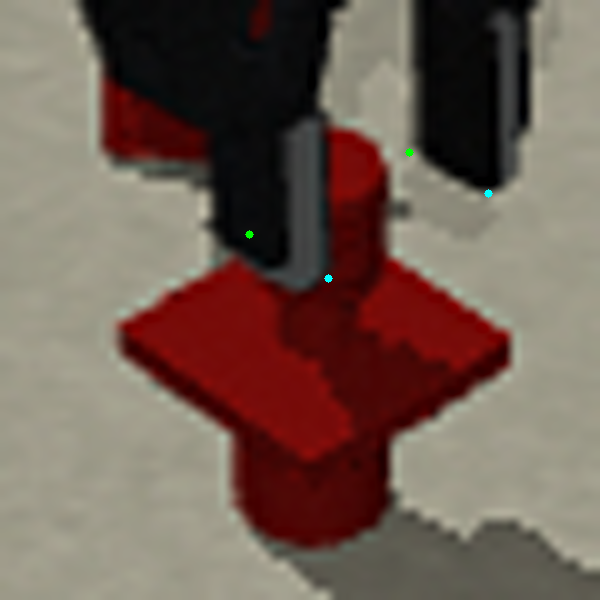

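```bash
python3 - <<'E'
from h import *
c=cam('scene19'); g=lambda x,y,z: ray(c,180+x/10-.5,140+y/10-.5,z)
L=g(118,328,48);Rr=g(512,340,48);B=g(310,463,48)
print(L,Rr,B,(L+Rr)/2,np.linalg.norm(L-Rr),np.linalg.norm(L-B),np.linalg.norm(B-Rr))
f=ray(c,211.2,175.9,0);print(g(384,170,80), 'shank', g(312,500,0))
E
```

```text
[ 611.61775755 -141.33296105   48.        ] [565.09237925 -77.99822763  48.        ] [621.78265402 -80.49087058  48.        ] [ 588.3550684  -109.66559434   48.        ] 78.5868900270261 61.68537179559711 56.745048439698515
[ 571.43652485 -105.17679928   80.        ] shank [ 582.53574036 -118.15992671    0.        ]
```

drive_tool(
  gripper=[0.5,0.5,0.5,0.5,0.5,0.5],
  dp=[
    [-0.04,0,0],
    [-0.077,0,0],
    [-0.077,0,0.06],
    [-0.077,0,0.125],
    [-0.077,0,0.125],
    [-0.077,0,0.125],
  ],
  twist=[0,0,0,0,0,0],
)

```text
time_s: 14.3
eef_pos: [589.5, -106.3, 55.3]
ee_rot: [-0.001, 0.737, 0.675, -0.0]
force: [-0.1, -0.8, 0.1]
grip_width: 0.498
```

drive_tool(
  gripper=[0.4,0.33,0.25,0.25,0.25,0.25],
  dp=[
    [0,0,0],
    [0,0,0],
    [0,0,0],
    [0,0,0],
    [0,0,0],
    [0,0,0],
  ],
  twist=[0,0,0,0,0,0],
  newtons=20,
)

```text
time_s: 14.9
eef_pos: [589.9, -106.6, 56.3]
ee_rot: [0.0, 0.737, 0.675, 0.0]
force: [-1.0, -1.5, 4.2]
grip_width: 0.296
```

```bash
python3 look.py 20
```

```text
t 14.9 pos [ 589.9 -106.6   56.3] yawx 84.97 F [-1.  -1.5  4.2] T [0.01 0.26 0.  ] w 25.2 j [-0.37  0.65  1.46 -0.    1.03 -0.29]
```

View pics/v20.png

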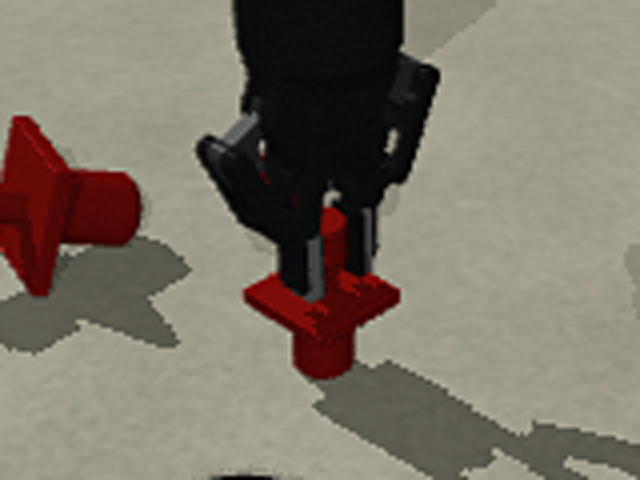

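drive_tool(
  gripper=[0.25,0.25,0.25,0.25,0.25,0.25,0.25,0.25,0.25,0.25],
  dp=[
    [0,0,0],
    [0,0,0],
    [0,0,-0.15],
    [0,0,-0.35],
    [0,0,-0.55],
    [0.15,0,-0.55],
    [0.3,0,-0.55],
    [0.5,0,-0.55],
    [0.7,-0.01,-0.55],
    [0.73,-0.02,-0.55],
  ],
  twist=[0,0,0,0,0,0,0,0,0,0],
  newtons=80,
)

```text
time_s: 15.95
eef_pos: [598.2, 43.1, 165.4]
ee_rot: [-0.001, 0.736, 0.677, 0.0]
force: [-0.1, -0.7, -1.7]
grip_width: 0.283
```

drive_tool(
  gripper=[0.25,0.25,0.25,0.25,0.25,0.25,0.25,0.25],
  dp=[
    [0.15,0,0],
    [0.3,0,0],
    [0.45,0,0],
    [0.6,-0.015,0],
    [0.7,-0.015,0],
    [0.725,-0.015,0],
    [0.725,-0.015,0],
    [0.725,-0.015,0],
  ],
  twist=[0,0,0,0,0,0,0,0],
)

```text
time_s: 16.75
eef_pos: [608.4, 182.7, 165.7]
ee_rot: [0.0, 0.738, 0.675, -0.0]
force: [-0.1, -0.6, -0.1]
grip_width: 0.28
```

```bash
python3 look.py 21 270,430,130,290; python3 -c "
from h import *
snap('top','top21.png');a=cv2.imread('pics/top21.png')[100:260,100:300];cv2.imwrite('pics/t21.png',cv2.resize(a,None,fx=4,fy=3.75,interpolation=cv2.INTER_CUBIC))"
```

```text
t 16.75 pos [608.4 182.7 165.7] yawx 84.91 F [-0.1 -0.6 -0.1] T [-0.   -0.03  0.02] w 23.8 j [ 0.11  0.61  1.22 -0.    1.31  0.2 ]
```

View pics/v21.png

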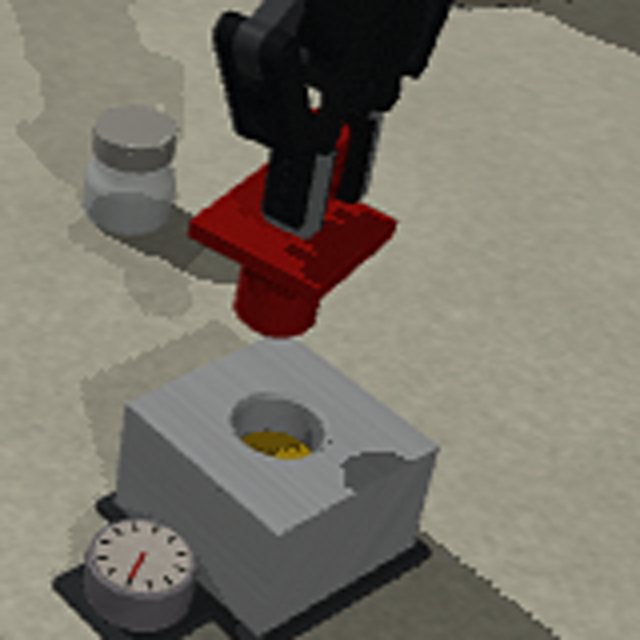

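View pics/t21.png

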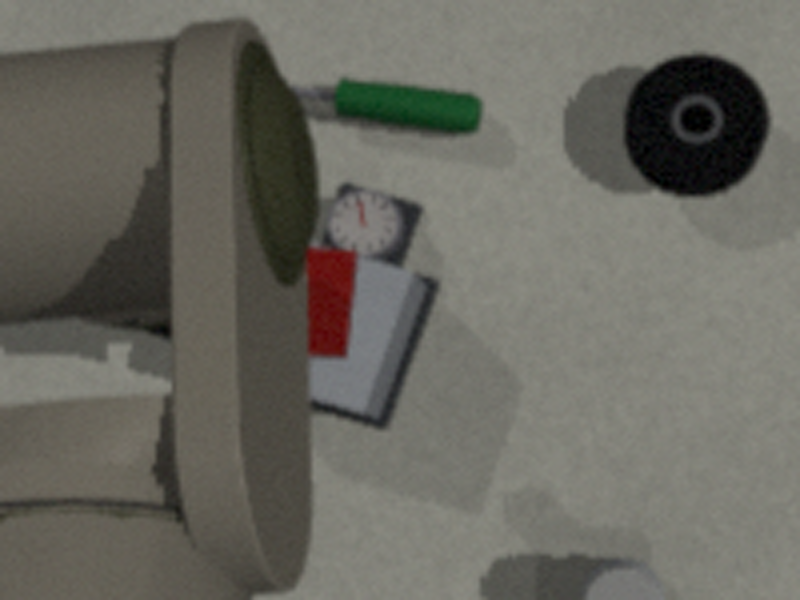

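```bash
python3 - <<'E'
from h import *
im=cv2.imread('pics/scene21.png')[175:250,310:375]; cv2.imwrite('pics/z13.png',cv2.resize(im,None,fx=9,fy=8,interpolation=cv2.INTER_CUBIC))
E
```

```text
(no output)
```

View pics/z13.png

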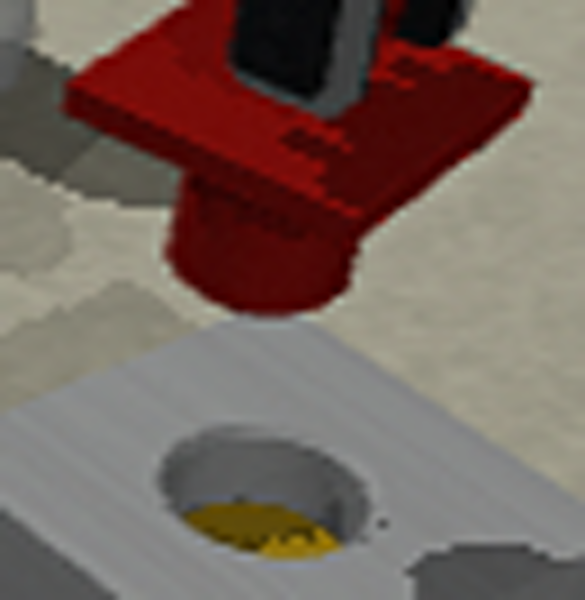

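```bash
python3 - <<'E'
from h import *
c=cam('scene21'); h,r=st(); z0=165.7-56.3
g=lambda x,y,z: ray(c,310+(x+.5)/9-.5,175+(y+.5)/8-.5,z)
L,F,Q=g(65,95,z0+48),g(362,218,z0+48),g(532,88,z0+48)
print(L,F,Q,'mid',(L+Q)/2,np.linalg.norm(L-F),np.linalg.norm(F-Q),np.linalg.norm(L-Q))
print('hole',g(265,491,62))
P=lambda p:((proj(c,p)-[310,175]+.5)*[9,8]).round(0)
t=np.linspace(0,2*np.pi,60)
o=np.array([*((L+Q)/2)[:2],z0])
for o,n in((o,'scene flange'),(np.array([*h['eef_pos'][:2],z0]),'tcp')):
    for z,rr in((0,12),(4,16),(38,16)):
        e=np.array([P(o+[rr*np.cos(a),rr*np.sin(a),z]) for a in t]); print(n,z,e.min(0),e.max(0))
    print([P(o+r@np.array([a,b,-48])) for a,b in((-28,28),(28,28),(28,-28))])
o=np.array([608.7,184,62]); e=np.array([P(o+[18*np.cos(a),18*np.sin(a),0]) for a in t]); print('hole',e.min(0),e.max(0),'seen x158-372 y425-558')
E
```

```text
t 16.85 pos [608.5 182.7 165.9] yawx 84.89 F [ 0.2 -0.2 -1.1] T [-0.01  0.01 -0.03] w 24.1 j [ 0.11  0.61  1.22 -0.    1.31  0.2 ]
[635.54011863 147.98599447 157.4       ] [638.36908764 203.04283319 157.4       ] [584.61212274 206.63933948 157.4       ] mid [610.07612069 177.31266697 157.4       ] 55.12947083953744 53.8771392348608 77.6780255043484
hole [608.52958024 184.97195938  62.        ]
scene flange 0 [189. 256.] [331. 335.]
scene flange 4 [168. 228.] [358. 332.]
scene flange 38 [194.  86.] [389. 188.]
[array([60., 93.]), array([354., 223.]), array([538.,  91.])]
tcp 0 [221. 263.] [364. 342.]
tcp 4 [201. 234.] [391. 339.]
tcp 38 [227.  93.] [424. 195.]
[array([ 94., 100.]), array([391., 231.]), array([573.,  98.])]
hole [158. 430.] [363. 552.] seen x158-372 y425-558
```

```bash
python3 - <<'E'
from h import *
c=cam('scene21'); z0=165.7-56.3
g=lambda x,y,z: ray(c,310+(x+.5)/9-.5,175+(y+.5)/8-.5,z)
for z in(z0+4,z0+8): print(g(259.5,261,z),g(263,280,z))
pic=c[0][175:250,310:375]
m=redmask(pic)
for v in range(20,45): 
    u=np.where(m[v])[0]; print(v*8, (u.min()*9,u.max()*9+9) if len(u) else None)
E
```

```text
[605.58490631 174.36223494 113.4       ] [610.47073666 177.65008884 113.4       ]
[610.47712035 176.36644633 117.4       ] [615.31413179 179.62144819 117.4       ]
160 (np.int64(171), np.int64(459))
168 (np.int64(180), np.int64(441))
176 (np.int64(180), np.int64(432))
184 (np.int64(180), np.int64(423))
192 (np.int64(180), np.int64(414))
200 (np.int64(180), np.int64(405))
208 (np.int64(180), np.int64(396))
216 (np.int64(180), np.int64(387))
224 (np.int64(171), np.int64(369))
232 (np.int64(171), np.int64(360))
240 (np.int64(171), np.int64(360))
248 (np.int64(171), np.int64(360))
256 (np.int64(171), np.int64(351))
264 (np.int64(180), np.int64(351))
272 (np.int64(180), np.int64(351))
280 (np.int64(189), np.int64(351))
288 (np.int64(198), np.int64(342))
296 (np.int64(216), np.int64(333))
304 (np.int64(234), np.int64(315))
312 None
320 None
328 None
336 None
344 None
352 None
```

```bash
python3 - <<'E'
from h import *
t=np.linspace(0,2*np.pi,60)
c=cam('scene19')
_,r=st()
P=lambda p:((proj(c,p)-[180,140]+.5)*10).round(0)
for ctr in((590.5,-107.5),(590.5,-111)):
    o=np.array([*ctr,0])
    for z,rr in((0,12),(4,16),(38,16)):
        e=np.array([P(o+[rr*np.cos(a),rr*np.sin(a),z]) for a in t]); print(z,e.min(0),e.max(0))
    print([P(o+r@np.array([a,b,-48])) for a,b in((-28,28),(28,28),(28,-28))],'seen L118,328 F310,463 R512,340, foot x233-390 bottom 547')
E
```

```text
t 16.85 pos [608.5 182.7 165.9] yawx 84.89 F [ 0.2 -0.2 -1.1] T [-0.01  0.01 -0.03] w 24.1 j [ 0.11  0.61  1.22 -0.    1.31  0.2 ]
0 [266. 503.] [383. 572.]
4 [245. 476.] [402. 568.]
38 [237. 340.] [398. 430.]
[array([115., 343.]), array([307., 458.]), array([515., 342.])] seen L118,328 F310,463 R512,340, foot x233-390 bottom 547
0 [253. 496.] [370. 565.]
4 [232. 469.] [389. 561.]
38 [224. 334.] [385. 423.]
[array([103., 337.]), array([293., 451.]), array([502., 335.])] seen L118,328 F310,463 R512,340, foot x233-390 bottom 547
```

drive_tool(
  gripper=[0.25,0.25,0.25,0.25,0.25,0.25],
  dp=[
    [0.0475,0.008,0.05],
    [0.0475,0.008,0.1],
    [0.0475,0.008,0.15],
    [0.0475,0.008,0.2],
    [0.0475,0.008,0.2],
    [0.0475,0.008,0.2],
  ],
  twist=[0,0,0,0,0,0],
  newtons=25,
)

```text
time_s: 17.45
eef_pos: [610.8, 193.2, 125.8]
ee_rot: [-0.0, 0.738, 0.675, -0.0]
force: [-0.0, 0.7, -0.7]
grip_width: 0.283
```

```bash
python3 look.py 22 270,430,150,270
```

```text
t 17.45 pos [610.8 193.2 125.8] yawx 84.96 F [-0.   0.7 -0.7] T [ 0.01 -0.02  0.01] w 24.0 j [ 0.12  0.66  1.25 -0.    1.23  0.21]
```

View pics/v22.png

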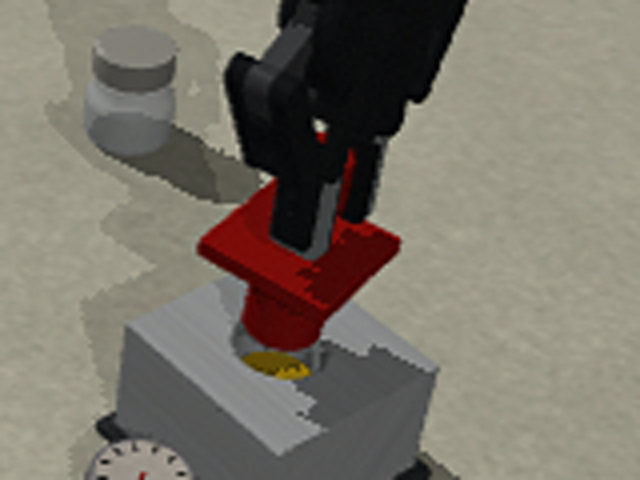

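```bash
python3 - <<'E'
from h import *
c=cam('scene22'); t=np.linspace(0,2*np.pi,90)
P=lambda p:((proj(c,p)-[270,150]+.5)*4)
def ell(o,rr): e=np.array([P(np.array(o)+[rr*np.cos(a),rr*np.sin(a),0]) for a in t]); return e.min(0).round(0),e.max(0).round(0)
print('hole',ray(c,339.5,236.4,62), ell([608.5,185,62],18))
for o in((607,180),(604,180),(607,184),(610,184)):
    print(o,ell([*o,69.5],12),ell([*o,73.5],16),'seen x243-325 bottom 348')
E
```

```text
hole [609.00343574 186.12051835  62.        ] (array([233., 316.]), array([324., 377.]))
(607, 180) (array([241., 305.]), array([302., 345.])) (array([232., 291.]), array([313., 344.])) seen x243-325 bottom 348
(604, 180) (array([245., 301.]), array([305., 341.])) (array([236., 287.]), array([317., 340.])) seen x243-325 bottom 348
(607, 184) (array([250., 309.]), array([311., 349.])) (array([241., 295.]), array([323., 348.])) seen x243-325 bottom 348
(610, 184) (array([246., 313.]), array([307., 353.])) (array([237., 298.]), array([319., 352.])) seen x243-325 bottom 348
```

drive_tool(
  gripper=[0.25,0.25,0.25,0.25,0.25],
  dp=[
    [0.006,0.012,0],
    [0.006,0.012,0.03],
    [0.006,0.012,0.05],
    [0.006,0.012,0.075],
    [0.006,0.012,0.075],
  ],
  twist=[0,0,0,0,0],
  newtons=25,
)

```text
time_s: 18.0
eef_pos: [612.5, 194.2, 109.8]
ee_rot: [-0.001, 0.737, 0.675, -0.001]
force: [-2.4, -0.8, -1.9]
grip_width: 0.281
```

```bash
python3 look.py 23 270,430,150,270
```

```text
t 18.0 pos [612.5 194.2 109.8] yawx 84.97 F [-2.4 -0.8 -1.9] T [-0.02  0.48 -0.  ] w 23.9 j [0.13 0.68 1.26 0.   1.21 0.21]
```

View pics/v23.png

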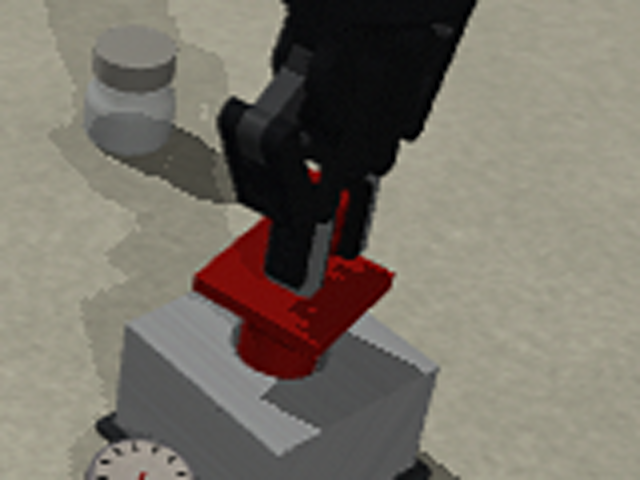

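drive_tool(
  gripper=[0.25,0.25,0.25,0.25],
  dp=[
    [0,-0.009,0],
    [0,-0.009,0.02],
    [0,-0.009,0.04],
    [0,-0.009,0.04],
  ],
  twist=[0,0,0,0],
  newtons=25,
)

```text
time_s: 18.45
eef_pos: [611.3, 194.4, 102.2]
ee_rot: [-0.0, 0.737, 0.675, -0.0]
force: [-0.1, -0.9, -1.0]
grip_width: 0.283
```

```bash
python3 look.py 24 270,430,150,270
```

```text
t 18.45 pos [611.3 194.4 102.2] yawx 84.97 F [-0.1 -0.9 -1. ] T [-0.01  0.07  0.01] w 24.1 j [ 0.13  0.68  1.27 -0.    1.19  0.21]
```

View pics/v24.png

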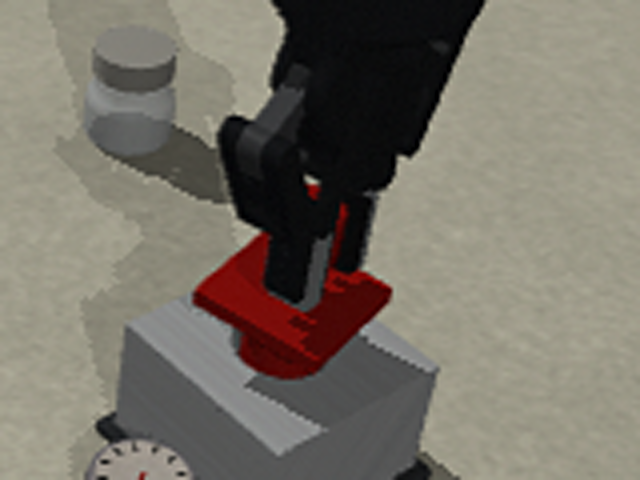

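drive_tool(
  gripper=[0.25,0.25,0.25,0.29,0.3,0.304,0.308,0.35,0.5,0.5],
  dp=[
    [0,0,0.01],
    [0,0,0.015],
    [0,0,0.015],
    [0,0,0.015],
    [0,0,0.015],
    [0,0,0.015],
    [0,0,0.015],
    [0,0,0.015],
    [0,0,0.015],
    [0,0,0.015],
  ],
  twist=[0,0,0,0,0,0,0,0,0,0],
  newtons=20,
)

```text
time_s: 19.5
eef_pos: [611.4, 194.4, 99.8]
ee_rot: [-0.0, 0.737, 0.675, -0.0]
force: [-0.7, -0.9, 0.5]
grip_width: 0.5
```

```bash
python3 look.py 25 270,430,150,270
```

```text
t 19.5 pos [611.4 194.4  99.8] yawx 84.96 F [-0.7 -0.9  0.5] T [ 0.01  0.05 -0.05] w 42.5 j [0.13 0.68 1.27 0.   1.18 0.21]
```

View pics/v25.png

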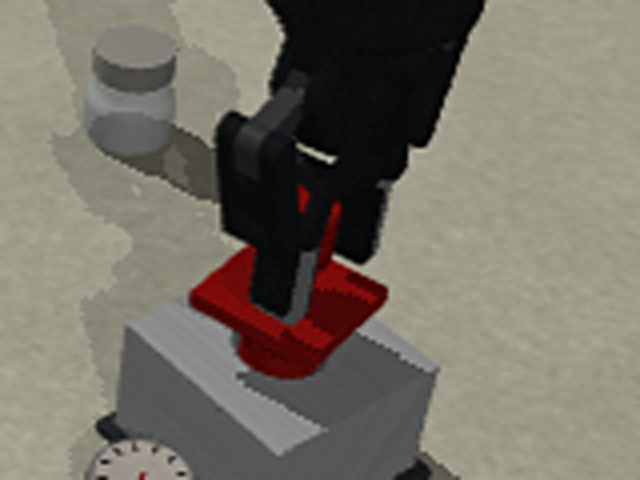

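drive_tool(
  gripper=[0.5,0.5,0.5,0.4,0.33,0.25,0.25,0.25,0.25],
  dp=[
    [-0.02,-0.008,0],
    [-0.045,-0.008,0],
    [-0.045,-0.008,0],
    [-0.045,-0.008,0],
    [-0.045,-0.008,0],
    [-0.045,-0.008,0],
    [-0.045,-0.008,0],
    [-0.045,-0.008,0],
    [-0.045,-0.008,0],
  ],
  twist=[0,0,0,0,0,0,0,0,0],
  newtons=20,
)

```text
time_s: 20.45
eef_pos: [609.1, 185.6, 100.0]
ee_rot: [0.0, 0.737, 0.675, 0.0]
force: [-0.7, -0.1, 1.6]
grip_width: 0.298
```

```bash
python3 look.py 26 290,390,170,260;  python3 -c "
from h import *
a=cv2.imread('pics/scene26.png')[175:255,300:390];cv2.imwrite('pics/t26.png',cv2.resize(a,None,fx=7,fy=7,interpolation=cv2.INTER_CUBIC))"
```

```text
t 20.45 pos [609.1 185.6 100. ] yawx 84.97 F [-0.7 -0.1  1.6] T [-0.03  0.01  0.04] w 25.3 j [0.11 0.67 1.29 0.   1.18 0.2 ]
```

View pics/t26.png

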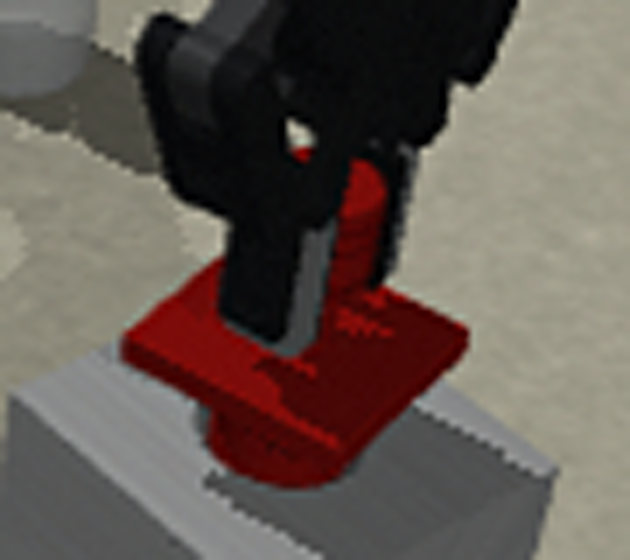

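drive_tool(
  gripper=[0.25,0.25,0.25,0.25,0.25,0.25,0.25],
  dp=[
    [0,0,0],
    [0,0,0.02],
    [0,0,0.04],
    [0,0,0.06],
    [0,0,0.08],
    [0,0,0.09],
    [0,0,0.09],
  ],
  twist=[0,0,0,0,0,0,0],
  newtons=40,
)

```text
time_s: 21.2
eef_pos: [609.3, 185.7, 82.4]
ee_rot: [0.0, 0.737, 0.675, 0.0]
force: [-1.8, 0.1, 9.2]
grip_width: 0.294
```

```bash
python3 look.py 27 270,430,150,270
```

```text
t 21.2 pos [609.3 185.7  82.4] yawx 84.97 F [-1.8  0.1  9.2] T [-0.06  0.44 -0.03] w 25.0 j [0.11 0.69 1.31 0.   1.14 0.2 ]
```

View pics/v27.png

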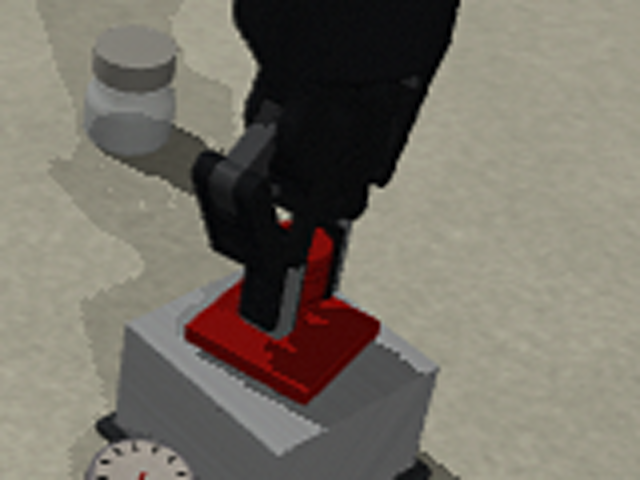

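drive_tool(
  gripper=[0.25,0.25,0.25],
  dp=[
    [0,-0.004,0.01],
    [0,-0.004,0.02],
    [0,-0.004,0.02],
  ],
  twist=[0,0,0],
)

```text
time_s: 21.55
eef_pos: [609.1, 185.7, 78.9]
ee_rot: [0.001, 0.737, 0.675, 0.001]
force: [-1.3, 0.5, 10.7]
grip_width: 0.291
```

drive_tool(
  gripper=[0.25,0.25,0.25],
  dp=[
    [0,0,0.005],
    [0,0,0.01],
    [0,0,0.01],
  ],
  twist=[0,0,0],
)

```text
time_s: 21.85
eef_pos: [609.4, 185.7, 78.0]
ee_rot: [0.001, 0.737, 0.675, 0.001]
force: [-1.6, -0.6, 16.0]
grip_width: 0.29
```

```bash
python3 look.py 28 270,430,150,270
```

```text
t 21.85 pos [609.4 185.7  78. ] yawx 84.97 F [-1.6 -0.6 16. ] T [-0.22  0.57 -0.03] w 24.7 j [ 0.11  0.7   1.31 -0.    1.13  0.2 ]
```

View pics/v28.png

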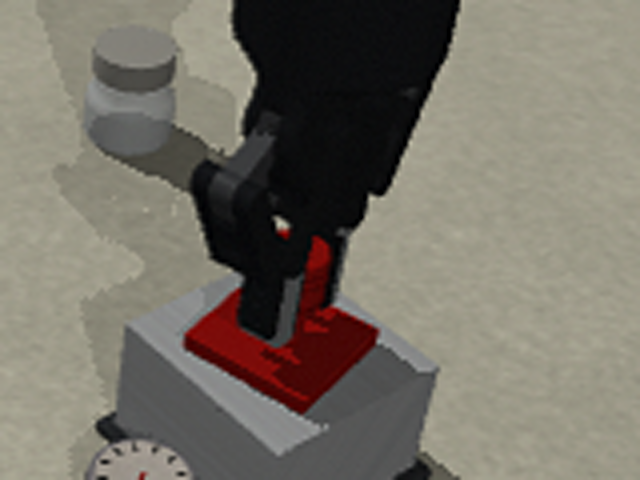

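drive_tool(
  gripper=[0.25,0.25,0.25,0.25],
  dp=[
    [0,0,0.004],
    [0,0,0.008],
    [0,0,0.008],
    [0,0,0.008],
  ],
  twist=[0,0,0,0],
  newtons=40,
)

```text
time_s: 22.3
eef_pos: [609.6, 185.7, 77.9]
ee_rot: [0.002, 0.737, 0.675, 0.002]
force: [-5.9, -1.9, 26.7]
grip_width: 0.293
```

```bash
python3 look.py 29 270,430,150,270; python3 -c "
from h import *
a=cv2.imread('pics/scene29.png')[195:265,300:385];cv2.imwrite('pics/t29.png',cv2.resize(a,None,fx=9,fy=8,interpolation=cv2.INTER_CUBIC))"
```

```text
t 22.3 pos [609.6 185.7  77.9] yawx 84.97 F [-5.9 -1.9 26.7] T [-0.29  1.33  0.  ] w 24.9 j [ 0.11  0.7   1.31 -0.    1.13  0.2 ]
```

View pics/t29.png

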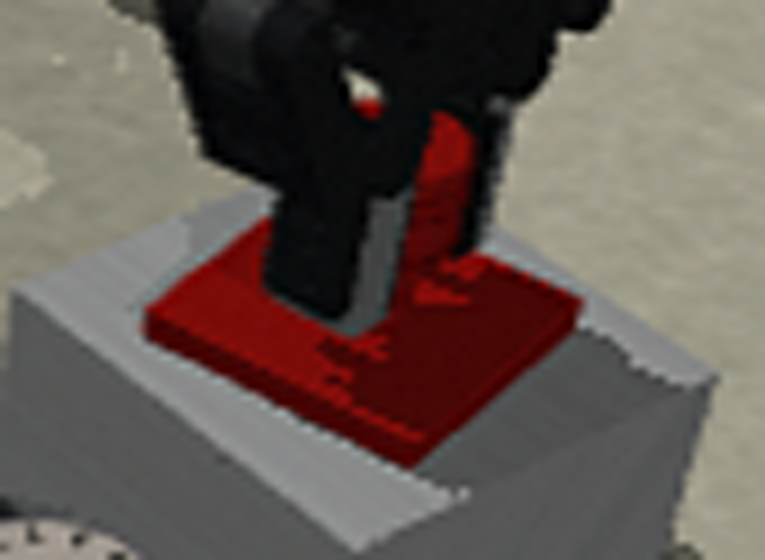

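drive_tool(
  gripper=[0.25,0.25,0.25],
  dp=[
    [0,-0.006,0.002],
    [0,-0.01,0.004],
    [0,-0.01,0.004],
  ],
  twist=[0,0,0],
  newtons=60,
)

```text
time_s: 22.65
eef_pos: [609.3, 185.7, 78.1]
ee_rot: [0.003, 0.738, 0.675, 0.004]
force: [1.2, -2.1, 27.0]
grip_width: 0.292
```

```bash
python3 look.py 30 270,430,150,270; python3 - <<'E'
from h import *
c=cam('scene30'); a=cv2.imread('pics/scene30.png')[195:265,300:385];cv2.imwrite('pics/t30.png',cv2.resize(a,None,fx=9,fy=8,interpolation=cv2.INTER_CUBIC))
g=lambda x,y,z: ray(c,300+(x+.5)/9-.5,195+(y+.5)/8-.5,z)
L,F,Q=g(143,308,70),g(410,440,70),g(583,302,70)
print(L,F,Q,(L+Q)/2,np.linalg.norm(L-F),np.linalg.norm(F-Q),np.linalg.norm(L-Q))
E
```

```text
t 22.65 pos [609.3 185.7  78.1] yawx 84.96 F [ 1.2 -2.1 27. ] T [-0.31  0.28  0.01] w 24.8 j [ 0.11  0.69  1.32 -0.    1.12  0.2 ]
[634.69517198 155.95410616  70.        ] [638.61087638 210.16515227  70.        ] [583.99993454 215.80157949  70.        ] [609.34755326 185.87784283  70.        ] 54.35227926289481 54.90104079532166 78.43294692095847
```

View pics/t30.png

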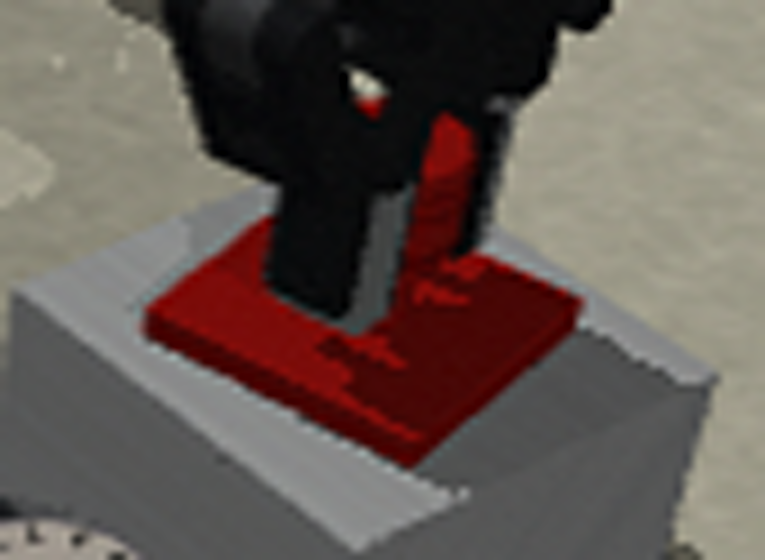

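drive_tool(
  gripper=[0.25,0.25,0.25,0.25,0.25],
  dp=[
    [0,0,0],
    [0,0,0.004],
    [0,-0.001,0.007],
    [0,-0.001,0.007],
    [0,-0.001,0.007],
  ],
  twist=[0,0,0,0,0],
  newtons=80,
)

```text
time_s: 23.2
eef_pos: [609.4, 185.7, 78.1]
ee_rot: [0.004, 0.738, 0.675, 0.004]
force: [-1.9, -3.5, 35.7]
grip_width: 0.286
```

drive_tool(
  gripper=[0.25,0.25,0.25,0.25,0.25],
  dp=[
    [0,0,0],
    [0,0,0],
    [0,0,0],
    [0,0,0],
    [0,0,0],
  ],
  twist=[0,0,0,0,0],
)

```text
time_s: 23.7
eef_pos: [609.4, 185.7, 78.0]
ee_rot: [0.003, 0.738, 0.675, 0.004]
force: [-2.5, -2.9, 35.9]
grip_width: 0.285
```

```bash
python3 look.py 31 270,430,150,270
```

```text
t 23.7 pos [609.4 185.7  78. ] yawx 84.96 F [-2.5 -2.9 35.9] T [-0.48  1.    0.05] w 24.2 j [ 0.11  0.69  1.32 -0.    1.12  0.2 ]
```

View pics/v31.png

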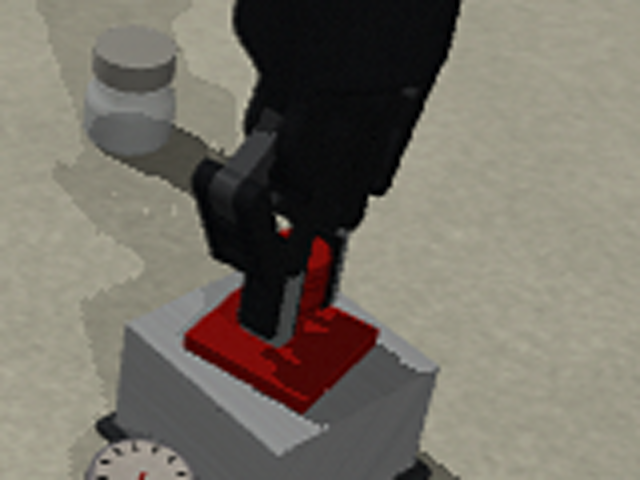

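View pics/scene31.png

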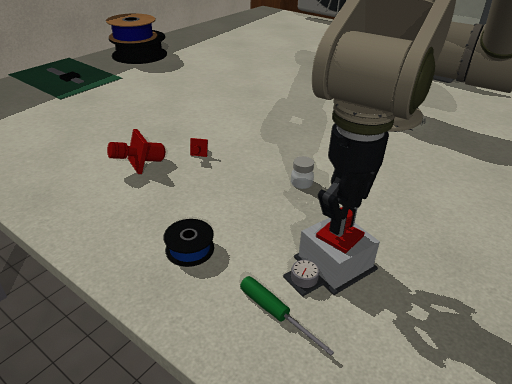

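Force is steady at about 36 N, the TCP is stopped at z = 78 mm and the other objects look undisturbed, so I'm handing in.

```bash
python3 -c "
from rig import job
print(job.finish_job())"
```

```text
the job is handed in; nothing more can be done
None
```

The red knob is in the gauge hole, shank down, with its flange pressed on the top face, and I handed in at 23.7 s with the arm still gripping and pressing it.

**What I did:** I gripped the head near its end and loosened the grip slightly so the foot swung down under its own weight. I stood the knob on the bench, regripped it and put it in the hole. I let it settle on the anvil, regripped it on centre and pressed it down.

**Last checks:**
- **Seating:** The tool went down 22 mm from where the knob rested on the anvil, then stopped at z = 78.0 mm while the push rose from 16 to 36 N.
- **Force:** The push held at about 36 N, so roughly 23 N is on the gauge face after the spring's 12.8 N. That is below the 60 N limit.
- **Position:** In the scene camera the flange centre was at (609.3, 185.9) mm, against about (608.7, 185.5) for the hole. The flange edges measured 54 to 55 mm instead of 56, so it looks flat to within pixel accuracy.
- **Bystanders:** The spool, the jar, the screwdriver and the other two knobs look unmoved in the last picture.

**What went wrong or stays uncertain:**
- My first attempt to loosen the grip dropped the knob about 30 mm onto the bench, and it slid about 24 mm.
- The knob was leaning a few degrees when it went into the hole, and I corrected that by letting it settle on the anvil.
- A small side load of about 4 N and a wrist moment of about 1.1 N m remained at the end.
- The anvil's travel could not be read directly, so the 22 mm comes from how far the tool moved.

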